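# Stop a running paint turntable and pin it

## Robot

A 6-joint arm with a two-finger parallel gripper is mounted at the origin on the work surface. World frame = base frame: x ahead of the robot, y to its left, z up, the work surface at z = 0. Lengths are in m, angles in degrees, forces in N, time in s.
With the tool pointing down it reaches from about 0.35 to 0.875 m from the base axis. Payload 4.2 kg.
Tool frame: the origin (TCP) lies between the finger pads; the fingertips stand 11 mm ahead of it and the grasp point (between the pads) lies 8 mm behind it; z points along the fingers, y is the direction in which the jaws open and shut (so a half turn about z gives the same grasp; the last joint's range is limited). The gripper opens to 87 mm and grips with 3 to 60 N. Pads are 19 mm wide; open, the fingers measure 117 mm over their backs; the gripper's body (75 mm by 190 mm) begins 51 mm behind the grasp point.
Start: joints at [-54.511, 22.042, 0.453, 0, -68.411, -14.817], TCP at [0.221, -0.585, 0.234] pointing down, gripper open.
Joint ranges: [-179.83, 179.83], [-69.29, 118.12], [-61.27, 80.66], [-181.25, 117.63], [-171.15, -9.14], [-177.46, 177.46]. Speed limits (degrees/s): [159.86, 159.86, 180, 180, 180, 180].

## Interface

Orientations are given as a 3x3 rotation matrix whose columns are the frame's x, y, z axes.
In Python, from station import sense, capture, get_calibration, finish_job, search_frame, cut_out gives the robot as it stands.
- The arm moves only by the tool arm_command, never from a script. Its argument "rows" is a list of rows, each an object with "fingers": the opening in per cent of the stroke, from 0 (shut) to 100 (fully open); "travel": the shift along the tool's x, y, z in cm, a list of three; "roll": the turn about the tool's z in degrees. A call has 1 to 10 rows; each row is the pose to reach, as a shift and turn from the pose commanded when the call began, along the tool's axes at that moment; what a row does not reach only later rows make up. A row lasts 1/10 s, in which the tool goes at most 50 mm and 8.59 degrees, less where a joint would pass 70% of its speed; a pose out of reach is approached as far as the arm can. A call with a gripper value outside its range is refused whole. The fingers move at their own pace and stop on an object; the grip force is fixed at half the most. Time passes only in rows, so rows that repeat a pose let the fingers close. It gives the time, the measured TCP pose, the force and the opening at its end, in the units of the state.
- sense(): the state, without advancing time (a new reading comes with each control period).
- capture(name): name is "scene" or "top" or "wrist"; returns (picture, depth): 400x640x3 uint8, red, green, blue; 400x640 float32, m along the optical axis (not along the pixel's ray), 0 where there is no reading.
- get_calibration(name): a dict with "fov_y" (degrees; the focal length in pixels is half the picture's height over the tangent of half this angle, whatever the lens; pixels are square), "cx", "cy" (the principal point, pixels), "origin" and "attitude" of the camera in the world; the wrist camera has in their place "mount" (4x4, takes a point from camera to tool coordinates, whose origin is the TCP and whose axes are the flange's). Camera axes: x right, y down, z forward; pixel columns grow to the right and rows downward; lengths in m; the calibration is good to about 2 mm. A picture is of the moment at which its call begins: read the wrist's pose just before it. get_calibration takes no time and is no camera call.
- finish_job(): hands the job in, once; it reports no verdict.
Trained networks look in the newest picture that a camera, given by its name, has taken for a name from the list of things; names that differ only in an ending like _2 or _b are one class to them, and where a whole thing is asked for, a point or a joint stands for the part that bears it (a point fixed in the world has none). Each returns a list of dicts, best first, with "p" (0 to 1); they miss things now and then, are a little off and sometimes report something else, mostly with a low value. They report only what shows in the picture. A call takes as long as a camera call. They do not tell look-alikes from the thing itself.
- search_frame(camera, label): "position" ([x, y, z] in m, in world coordinates, good to about 4 mm: the middle of the surface that is visible of it).
- cut_out(camera, label): "mask" (400x640 bool, what is visible of it).
The state is a dict: "time_s": time; "joints": joint angles; "joint_velocities": joint speeds; "effort": joint torques, N m; "tcp_pos": TCP position; "ee_rot": TCP orientation; "wrist_force": force on the tool from outside, world axes, zero at the start; "moment": the same for the moment, N m; "gripper_width": opening from 0.0 (shut) to 1.0 (fully open).
Only numpy, scipy, OpenCV 4.12 (cv2) and the standard library are available. Lean on these libraries where they do the work, as an engineer would, in place of code of your own. Each camera call takes 0.05 s, during which the arm holds its last target. There are 200 camera calls.

## Task

The painting turntable is still running: take its steel locking pin (square grip) from the wooden stand, put it tip first through the slot of the turntable's bracket and let the tip rub gently on the running platter until it only creeps. When the platter's hole comes under the slot, let the pin drop in and push it fully home so that the platter stays locked, then let go. Do not press hard or jam the pin into a fast-running platter, do not touch the freshly painted doll head on it, and leave the rest of the bench as it is.

Things in the scene. Friction and masses are not known exactly. Their poses are not given: they have to be found in the camera images.
- pin: The locking pin, bright steel, 77 mm long, upright in the stand. From its tip up: round shank 10 mm in diameter and 32 mm long (the end bevelled), round collar 24 mm in diameter and 5 mm thick, square grip 18 x 18 mm and 40 mm tall with flat sides facing its own x and y. Origin at the centre of the tip's end face; z points up to the grip. 80 g. In the stand its collar rests on the stand's top.
- stand: Fixed wooden block 56 x 116 x 45 mm (x, y, z) with two 18 mm holes through it, 30 mm either side of its centre along its y axis; one holds the locking pin, the other a mounting peg (either way round). Origin at the centre of its underside.
- peg: Mounting peg, a bystander: 62 mm tall steel, with a thicker shank (15 mm, too thick for the slot) and a round 28 mm knob instead of the square grip. Same origin as the pin (centre of its lower end). Leave it alone.
- turntable: The fixed housing of the turntable, grey, 150 mm across, with a flat aluminium bracket on its own -y side that reaches inward over the rim of the platter. Origin at the centre of its underside, on the platter's axis.
- carriage: The soft mount that carries the platter, hidden under it; origin on the axis, 35 mm above the table as long as nothing presses. Pressed down, platter and mount sink level, about 2.5 mm per newton after the first 0.3 N, up to 10 mm, then it is hard. The platter it carries: steel disc 200 mm in diameter, 10 mm thick, its top face 20 mm above this origin.
- slot (a point): Centre of the slot on the bracket's top face, 69 mm above the table, 80 mm from the axis. The slot runs through the 6 mm plate: 14 mm along this frame's x (the way the rim runs below), 18 mm along y (radial). z is up. The platter's top lies 14 mm lower. Plate 40 mm wide in x; it ends 18 mm inward, 57 mm outward. With the pin home its collar lies on the plate and its tip is 32 mm below this point.
- hole (a point): Centre, on the platter's top face, of its only hole: round, 15 mm in diameter, right through, 80 mm from the axis. It travels with the platter.
- platter (a joint): Turning angle of the platter in rad, anticlockwise positive, counting on over the turns; the hole is under the slot at every whole multiple of 2 pi. A slipping drive with a flywheel runs it at about 1.5 to 2.5 rad/s anticlockwise; a drag of about 1.3 to 1.7 N at the hole's radius (friction of a few newtons' pressure) stalls it, less drag slows it in proportion; let go, it runs up again.
- painted_head: Doll head 80 mm tall and 58 mm wide on the middle of the platter, wet paint, turns with it; top 135 mm above the table. Origin on the axis, at the platter's top face. Not to be touched.
- blank_a: Loose unpainted doll head, 80 mm tall; origin under its neck. Bystander.
- blank_b: Another loose doll head like it. Bystander.
- jar_a: Small paint jar, 34 mm across, 42 mm tall; origin at its foot. Bystander.
- jar_b: Another small paint jar, same size. Bystander.
- solvent: White bottle, 52 mm across, 120 mm tall; origin at its foot. Bystander.
- brush: Brush 170 mm long, lying. Bystander.
- caliper: Caliper 200 mm long, lying; origin at its middle. Bystander.
Things that resemble listed ones, but are neither listed nor needed, are in the scene too. What is shaped like the pin but purple or yellow is not meant.

How it is judged (in metres and radians):
On the way:
1. with the pin's tip through the slot and not yet in the hole, the platter has been slowed below 0.7 rad/s (velocity of joint platter below 0.7 rad/s and horizontal distance between pin and slot below 0.01 m and z of pin in the frame of slot below -0.008 m and z of pin in the frame of hole above -0.003 m), for 0.2 s.
At the end, for the whole second after the job is handed in: The pin stands upright (within 7 degrees) through slot and hole, its collar down on the bracket (within 2 mm of fully home), released and at rest, and the platter is locked still (horizontal distance between pin and hole below 0.006 m and horizontal distance between pin and slot below 0.008 m and z of pin in the frame of slot below -0.03 m and angle between pin's own z axis and vertical below 0.12 rad and velocity of joint platter between -0.05 and 0.05 rad/s and linear speed of pin below 0.01 m/s); the robot touches nothing.
It fails at once if the pin presses or jams on the platter with more than 18 N (contact force between pin and carriage above 18 N).
It fails at once if the gripper presses on the platter with more than 18 N (contact force between the fingers and carriage above 18 N).
It fails at once if the painted head is touched (contact force between any of the arm, the fingers, pin and painted_head above 0.3 N).
It fails at once if the mounting peg or a bystander is moved by more than 20 mm (distance of any of peg, blank_a, blank_b, jar_a, jar_b, solvent, brush, caliper from where it was at the start of the episode above 0.02 m).
It also fails if it takes over 61 s, if anything falls off the work surface, if the arm or the gripper's body presses on something with over 40 N, if the wrist force passes 120 N, or if a joint passes its speed limit or range.

## Working session

There is one attempt and no reset: what is moved stays moved. The work goes in short steps, Python scripts to look and compute and a tool call to move; the robot and the scene stay as the last step left them, time stands still between calls to the robot, and variables do not carry over. Pictures are saved under pics/ and viewed, about 8 in all and at most 12, crops included, and the job is handed in when it is done.

Besides the shell and the picture viewer there is one more tool, called after "Emit:" in YAML: its name, and indented under it one key for each argument. arm_command: Moves the arm, as the interface text tells. Its arguments: {"type":"object","properties":{"rows":{"type":"array","items":{"type":"object","properties":{"fingers":{"type":"number"},"travel":{"type":"array","items":{"type":"number"}},"roll":{"type":"number"}}}}},"required":["rows"]}

```bash
mkdir -p pics
cat > h.py <<'E'
import numpy as np, cv2
from station import *
def cam(name,s=None):
    c=get_calibration(name); f=200/np.tan(np.radians(c["fov_y"])/2)
    if "mount" in c:
        s=s or sense(); M=np.array(c["mount"]); R=np.array(s["ee_rot"]); 
        return f,c["cx"],c["cy"],R@M[:3,:3],R@M[:3,3]+np.array(s["tcp_pos"])
    return f,c["cx"],c["cy"],np.array(c["attitude"]),np.array(c["origin"])
def cloud(d,k):
    f,cx,cy,R,o=k; v,u=np.mgrid[:400,:640]
    P=np.stack([(u-cx)/f*d,(v-cy)/f*d,d],-1)
    return P@R.T+o
def proj(p,k):
    f,cx,cy,R,o=k; q=(np.asarray(p)-o)@R
    return f*q[...,0]/q[...,2]+cx, f*q[...,1]/q[...,2]+cy
E
python3 - <<'E'
from h import *
s=sense(); print({k:np.round(v,3).tolist() for k,v in s.items()})
a,d=capture("scene"); b,e=capture("top")
for n,i in(("scene",a),("top",b)): cv2.imwrite(f"pics/{n}1.png",i[...,::-1])
np.savez("c1.npz",a=a,d=d,b=b,e=e)
for n in("scene","top"):
    print(n,[np.round(x,3).tolist() if not hasattr(x,'shape') or x.size<20 else 0 for x in cam(n)])
    for l in("pin","stand","peg","turntable","slot","hole"):
        try: print(l,[(np.round(r["position"],3).tolist(),round(r["p"],2)) for r in search_frame(n,l)[:4]])
        except Exception as x: print(l,x)
print(sense()["time_s"])
E
```

```text
{'time_s': 0.0, 'joints': [-54.511, 22.094, 0.379, -0.027, -68.412, -14.817], 'joint_velocities': [-0.005, -0.001, -0.018, -0.067, -0.003, -0.032], 'effort': [-0.001, -39.066, 18.74, 4.22, 0.011, -0.0], 'tcp_pos': [0.22, -0.584, 0.232], 'ee_rot': [[-0.936, -0.353, -0.001], [-0.353, 0.936, 0.002], [0.0, 0.002, -1.0]], 'wrist_force': [-0.27, -0.022, -1.017], 'moment': [-0.037, 0.007, 0.027], 'gripper_width': 0.999}
scene [460.841, 324.421, 196.121, [[0.677, 0.49, -0.549], [0.736, -0.451, 0.505], [-0.001, -0.746, -0.666]], [1.273, -0.645, 0.931]]
pin [([0.451, -0.3, 0.074], 0.7), ([0.375, -0.277, 0.054], 0.69), ([0.566, -0.284, 0.055], 0.64), ([0.378, -0.22, 0.058], 0.52)]
stand [([0.688, -0.287, 0.017], 0.66), ([0.472, -0.273, 0.038], 0.61)]
peg [([0.467, -0.238, 0.07], 0.54)]
turntable [([0.588, 0.109, 0.059], 0.74), ([0.594, 0.12, 0.056], 0.74), ([0.391, -0.081, 0.059], 0.37)]
slot [([0.59, 0.109, 0.055], 0.68)]
hole [([0.595, 0.119, 0.055], 0.71)]
top [520.477, 327.649, 196.544, [[0.023, -0.995, 0.097], [-1.0, -0.022, 0.014], [-0.011, -0.098, -0.995]], [0.393, 0.002, 1.575]]
pin [([0.556, -0.273, 0.073], 0.64), ([0.372, -0.209, 0.075], 0.41)]
stand [([0.456, -0.264, 0.043], 0.8), ([0.576, 0.137, 0.058], 0.3)]
peg [([0.718, 0.258, 0.067], 0.46)]
turntable [([0.568, 0.125, 0.056], 0.67)]
slot [([0.57, 0.124, 0.055], 0.8), ([0.686, -0.278, 0.016], 0.48)]
hole [([0.573, 0.129, 0.056], 0.59), ([0.574, 0.13, 0.125], 0.47)]
0.7
```

View pics/scene1.png

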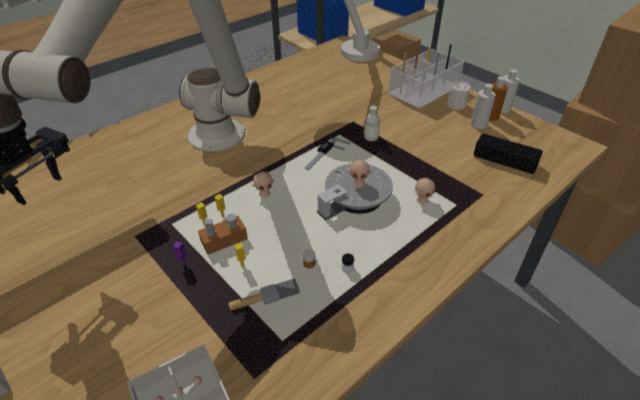

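View pics/top1.png

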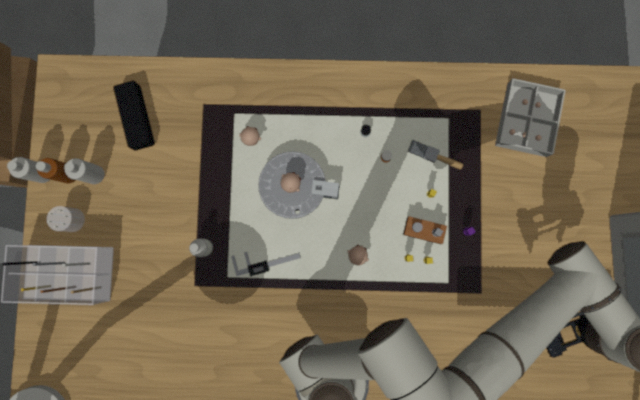

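The scene view shows the stand at (222,235) with two steel tops and yellow and purple look-alikes around it, and the turntable at (358,185). In the top view the stand is at (427,230), and the turntable at (293,185) with its bracket toward world -y at (325,187). I'll enlarge crops and measure.

Run:
```python
from h import *
z=np.load("c1.npz"); b,e,a,d=z["b"],z["e"],z["a"],z["d"]
c=[cv2.resize(a[190:260,180:260],(400,350),interpolation=3),cv2.resize(b[205:255,390:460],(400,286),interpolation=3),cv2.resize(a[150:220,310:400],(400,311),interpolation=3),cv2.resize(b[145:225,250:350],(400,320),interpolation=3)]
c=[cv2.copyMakeBorder(i,0,350-len(i),0,0,0) for i in c]
im=np.vstack([np.hstack(c[:2]),np.hstack(c[2:])]); cv2.imwrite("pics/crop.png",cv2.resize(im,(680,595))[...,::-1])
for n,dd,im in(("top",e,b),("scene",d,a)):
    P=cloud(dd,cam(n)); X,Y,Z=P[...,0],P[...,1],P[...,2]
    st=(abs(X-.46)<.08)&(abs(Y+.26)<.1)
    w=im.astype(int); wood=st&(Z>.035)&(Z<.055)&(w[...,0]-w[...,2]>50)&(w[...,1]<w[...,0]*.7)
    p=P[wood]; print(n,"wood",len(p),p.mean(0),cv2.minAreaRect((p[:,:2]*1000).astype(np.float32)))
    steel=st&(Z>.055)&(w.max(-1)-w.min(-1)<40)
    nn,L,S,C=cv2.connectedComponentsWithStats(steel.astype(np.uint8))
    for i in range(1,nn):
        if S[i,4]>10: q=P[L==i]; print("steel",S[i],C[i],q.mean(0),q[:,2].max(),np.ptp(q,0))
    tt=(abs(X-.57)<.13)&(abs(Y-.12)<.15)
    m=tt&(Z>.05)&(Z<.0605); p=P[m]; r=cv2.minEnclosingCircle((p[:,:2]*1000).astype(np.float32)); print("plat",r, np.median(p[:,2]))
    h=tt&(Z>.085); q=P[h]; print("head",q.mean(0),q.max(0))
    m=tt&(Z>.064)&(Z<.075)&(Y<.1); p=P[m]; print("brk",len(p),p.mean(0),cv2.minAreaRect((p[:,:2]*1000).astype(np.float32)))
```

```text
top wood 338 [ 0.44842236 -0.25984254  0.04389973] ((450.3467712402344, -263.76409912109375), (112.04345703125, 51.00415802001953), 77.60063171386719)
steel [412 222  10  10  78] [416.56410256 226.91025641] [ 0.45736863 -0.23537797  0.0735334 ] 0.0828257052725121 [0.02572287 0.02525875 0.02635359]
steel [433 228  10   9  58] [437.32758621 231.72413793] [ 0.4445798  -0.29307702  0.08304088] 0.09663517964406587 [0.02317694 0.02288605 0.04045641]
plat ((621.2098388671875, 132.36012268066406), 154.8817901611328) 0.05433940529656245
head [0.57322697 0.12813427 0.12316566] [0.60443018 0.15867921 0.13929885]
brk 276 [0.5651109  0.0305794  0.06848745] ((564.1968994140625, 45.40620422363281), (49.13372802734375, 105.91020965576172), 2.64200758934021)
scene wood 413 [ 0.45767962 -0.27219911  0.0440282 ] ((454.6780090332031, -266.2404479980469), (115.39440155029297, 57.35467529296875), 77.40645599365234)
steel [226 214  11  11 102] [230.97058824 219.09803922] [ 0.46314902 -0.23778619  0.07143802] 0.07866096165484626 [0.02904385 0.02939889 0.02073748]
steel [205 219   9  15 106] [209.08490566 226.        ] [ 0.45133108 -0.29663359  0.07701268] 0.09199645006439039 [0.02467147 0.02313396 0.03658034]
plat ((620.0123901367188, 121.6565170288086), 145.363037109375) 0.05477855736733317
head [0.58606677 0.1204785  0.11718205] [0.60673987 0.15638654 0.13613549]
brk 269 [0.56792754 0.02964964 0.06833258] ((566.79345703125, 32.43892288208008), (79.6371078491211, 42.459442138671875), 84.89435577392578)
```

View pics/crop.png

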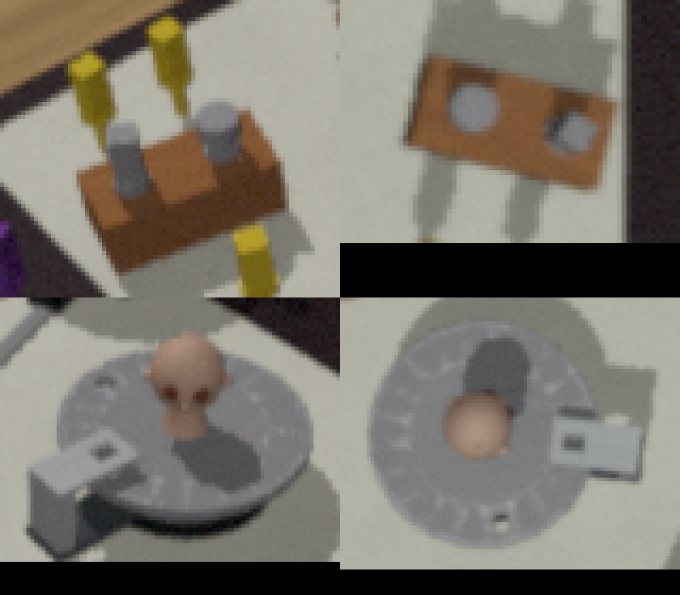

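The crops show the square-grip pin at the -y end of the stand, near (0.447,-0.294). The round-knob peg is at the +y end. The slot is visible in the bracket. I'll move above the pin.

Emit:
arm_command:
  rows:
    - {"fingers": 60,"travel": [-4.5,2.7,0],"roll": -8}
    - {"fingers": 60,"travel": [-9,5.4,0],"roll": -16}
    - {"fingers": 60,"travel": [-13.5,8.1,0],"roll": -24}
    - {"fingers": 60,"travel": [-18,10.8,0],"roll": -32}
    - {"fingers": 60,"travel": [-22.5,13.5,0],"roll": -40}
    - {"fingers": 60,"travel": [-27,16.2,0],"roll": -48}
    - {"fingers": 60,"travel": [-31.5,19.1,0],"roll": -57}
    - {"fingers": 60,"travel": [-31.5,19.1,0],"roll": -57}
    - {"fingers": 60,"travel": [-31.5,19.1,0],"roll": -57}

```text
time_s: 1.6
tcp_pos: [0.4496, -0.2928, 0.2338]
ee_rot: [[-0.209, -0.978, 0.001], [-0.978, 0.209, -0.0], [-0.0, -0.001, -1.0]]
wrist_force: [-1.1, -0.5, 0.0]
gripper_width: 0.602
```

```bash
cat > look.py <<'E'
from h import *
import sys
s=sense(); a,d=capture("wrist"); k=cam("wrist",s); np.savez(sys.argv[1]+".npz",a=a,d=d,R=k[3],o=k[4])
cv2.imwrite(f"pics/{sys.argv[1]}.png",a[...,::-1])
print(np.round(s["tcp_pos"],4),np.round(s["ee_rot"],3).tolist(),s["time_s"],np.round(s["wrist_force"],2),np.round(get_calibration("wrist")["mount"],3).tolist(),k[0])
P=cloud(d,k); X,Y,Z=np.moveaxis(P,-1,0); np.save(sys.argv[1]+"P.npy",P)
E
python3 look.py w1
python3 - <<'E'
from h import *
P=np.load("w1P.npy"); X,Y,Z=np.moveaxis(P,-1,0)
for zl,zh in((.084,.096),(.04,.048),(.072,.082)):
    m=((abs(X-.45)<.06)&(abs(Y+.27)<.1)&(Z>zl)&(Z<zh)).astype(np.uint8)
    n,L,S,C=cv2.connectedComponentsWithStats(m)
    for i in range(1,n):
        if S[i,4]>60: p=P[L==i]; print(zl,S[i],p.mean(0),cv2.minAreaRect((p[:,:2]*1000).astype(np.float32)))
E
```

```text
[ 0.4496 -0.2928  0.2338] [[-0.209, -0.978, 0.001], [-0.978, 0.209, -0.0], [-0.0, -0.001, -1.0]] 1.6 [-1.08 -0.45  0.01] [[-0.0, -0.969, -0.247, 0.068], [1.0, 0.0, -0.0, 0.0], [0.0, -0.247, 0.969, -0.151], [0.0, 0.0, 0.0, 1.0]] 298.5644006456245
0.084 [312 179  21  22 324] [ 0.44655954 -0.29635521  0.08998409] ((446.72320556640625, -295.78009033203125), (18.259374618530273, 17.77495574951172), 60.04225158691406)
0.04 [ 298  158   49   90 3285] [ 0.45134753 -0.27545803  0.04533069] ((452.5058288574219, -269.67681884765625), (109.31657409667969, 55.917572021484375), 77.26004791259766)
0.072 [309 228  25  20 416] [ 0.45954324 -0.23922249  0.07521856] ((459.37445068359375, -239.83729553222656), (22.19852638244629, 26.708154678344727), 77.53018951416016)
```

View pics/w1.png

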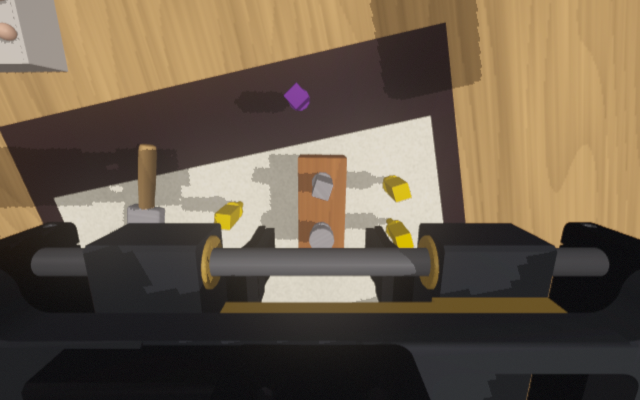

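The wrist view shows the pin grip at (322,186), turned about 18° clockwise from the jaws. The peg knob is at (320,237). I'll turn to match, descend and grip.

Emit:
arm_command:
  rows:
    - {"fingers": 60,"travel": [0.36,0.22,1],"roll": 8}
    - {"fingers": 60,"travel": [0.36,0.22,5],"roll": 16}
    - {"fingers": 60,"travel": [0.36,0.22,9],"roll": 18}
    - {"fingers": 60,"travel": [0.36,0.22,12],"roll": 18}
    - {"fingers": 60,"travel": [0.36,0.22,15],"roll": 18}
    - {"fingers": 60,"travel": [0.36,0.22,16.7],"roll": 18}
    - {"fingers": 60,"travel": [0.36,0.22,16.7],"roll": 18}
    - {"fingers": 0,"travel": [0.36,0.22,16.7],"roll": 18}
    - {"fingers": 0,"travel": [0.36,0.22,16.7],"roll": 18}
    - {"fingers": 0,"travel": [0.36,0.22,16.7],"roll": 18}

```text
time_s: 2.65
tcp_pos: [0.4457, -0.2984, 0.0679]
ee_rot: [[-0.505, -0.863, 0.003], [-0.863, 0.505, -0.001], [-0.001, -0.003, -1.0]]
wrist_force: [-1.2, 0.0, -0.7]
gripper_width: 0.411
```

Emit:
arm_command:
  rows:
    - {"fingers": 0,"travel": [0,0,0],"roll": 0}
    - {"fingers": 0,"travel": [0,0,-2],"roll": 0}
    - {"fingers": 0,"travel": [0,0,-6],"roll": 0}
    - {"fingers": 0,"travel": [0,0,-10],"roll": 0}
    - {"fingers": 0,"travel": [0,0,-13],"roll": 0}
    - {"fingers": 0,"travel": [0,0,-13],"roll": 0}

```text
time_s: 3.25
tcp_pos: [0.4476, -0.299, 0.2021]
ee_rot: [[-0.504, -0.864, 0.01], [-0.864, 0.504, -0.005], [-0.001, -0.011, -1.0]]
wrist_force: [-0.5, -0.3, -0.5]
gripper_width: 0.2
```

Gripped: the opening of 0.20 matches the 18 mm grip. Moving over the slot.

Emit:
arm_command:
  rows:
    - {"fingers": 0,"travel": [-2,0.4,-3],"roll": 0}
    - {"fingers": 0,"travel": [-6.2,1.2,-5.8],"roll": 0}
    - {"fingers": 0,"travel": [-10.5,2.1,-5.8],"roll": -6}
    - {"fingers": 0,"travel": [-15,3,-5.8],"roll": -12}
    - {"fingers": 0,"travel": [-19.5,3.9,-5.8],"roll": -18}
    - {"fingers": 0,"travel": [-24,4.8,-5.8],"roll": -24}
    - {"fingers": 0,"travel": [-28.5,5.7,-5.8],"roll": -30}
    - {"fingers": 0,"travel": [-33,6.6,-5.8],"roll": -30}
    - {"fingers": 0,"travel": [-36.2,7.2,-5.8],"roll": -30}
    - {"fingers": 0,"travel": [-36.2,7.2,-5.8],"roll": -30}

```text
time_s: 4.25
tcp_pos: [0.5662, 0.0545, 0.253]
ee_rot: [[-0.001, -1.0, -0.001], [-1.0, 0.001, 0.0], [-0.0, 0.001, -1.0]]
wrist_force: [-0.5, 0.1, -1.1]
gripper_width: 0.203
```

Emit:
arm_command:
  rows:
    - {"fingers": 0,"travel": [0,0,0],"roll": 0}
    - {"fingers": 0,"travel": [0,0,0],"roll": 0}

```text
time_s: 4.45
tcp_pos: [0.565, 0.0502, 0.254]
ee_rot: [[-0.006, -1.0, -0.001], [-1.0, 0.006, -0.0], [0.0, 0.001, -1.0]]
wrist_force: [-0.2, -0.4, -1.2]
gripper_width: 0.201
```

```bash
python3 look.py w2
python3 - <<'E'
from h import *
P=np.load("w2P.npy"); X,Y,Z=np.moveaxis(P,-1,0)
m=((abs(X-.567)<.04)&(Y<.09)&(Y>-.05)&(Z>.064)&(Z<.074)).astype(np.uint8)
p=P[m>0]; print("brk",len(p),p.mean(0),cv2.minAreaRect((p[:,:2]*1000).astype(np.float32)))
a=np.load("w2.npz")["a"]; cv2.imwrite("pics/w2c.png",cv2.resize(a[60:260,200:440],(720,600),interpolation=3)[...,::-1])
E
```

```text
[0.565  0.0502 0.254 ] [[-0.006, -1.0, -0.001], [-1.0, 0.006, -0.0], [0.0, 0.001, -1.0]] 4.45 [-0.2  -0.38 -1.19] [[-0.0, -0.969, -0.247, 0.068], [1.0, 0.0, -0.0, 0.0], [0.0, -0.247, 0.969, -0.151], [0.0, 0.0, 0.0, 1.0]] 298.5644006456245
brk 2188 [0.5666264  0.02904778 0.06926834] ((566.8704833984375, 31.688209533691406), (76.18189239501953, 40.012718200683594), 84.37881469726562)
```

View pics/w2c.png

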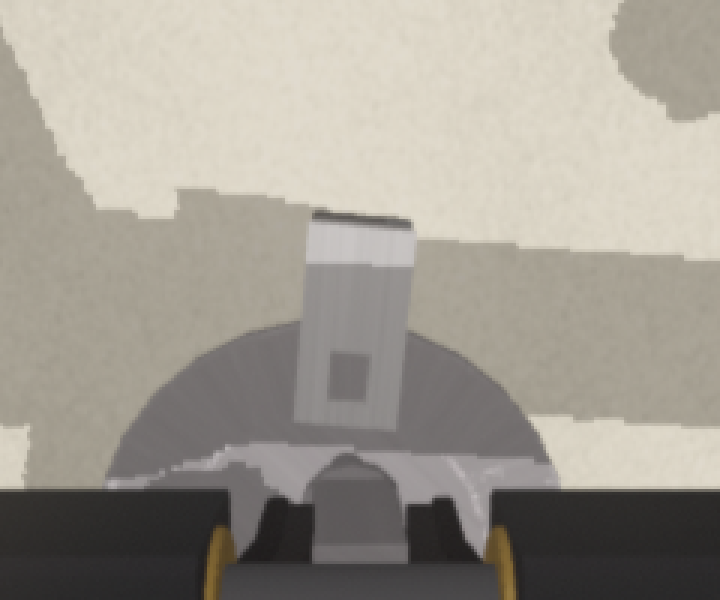

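The view shows the slot centre at about px (316,186) and the pin's shank tip just below it at about (316,213). I'll compute both positions.

```bash
cat > meas.py <<'E'
from h import *
import sys
n=sys.argv[1]; z=np.load(n+".npz"); k=cam("wrist"); f,cx,cy=k[:3]; R,o=z["R"],z["o"]; a=z["a"]; P=np.load(n+"P.npy"); d=z["d"]
s=sense(); Rt=np.array(s["ee_rot"]); T=(P-np.array(s["tcp_pos"]))@Rt
# slot: hole in bracket top
m=((abs(P[...,2]-.069)<.003)&(P[...,1]<.075)&(P[...,1]>-.01)&(abs(P[...,0]-.567)<.03)).astype(np.uint8)
cn,h=cv2.findContours(m,cv2.RETR_CCOMP,cv2.CHAIN_APPROX_NONE)
for c,q in zip(cn,h[0]):
    if q[3]>=0 and len(c)>15:
        c=c[:,0].astype(float); (u,v),sz,an=cv2.minAreaRect(c.astype(np.float32)); r=np.array([(u-cx)/f,(v-cy)/f,1])@R.T; t=(.069-o[2])/r[2]; print("slot px",u,v,sz,an,"world",o+t*r)
m=(d>.1)&(abs(T[...,0])<.03)&(abs(T[...,1])<.02)&(T[...,2]>.0)&(T[...,2]<.07)
v,u=np.where(m); t=T[m]
for lo in np.arange(.0,.065,.006):
    q=t[(t[:,2]>lo)&(t[:,2]<lo+.006)]
    if len(q)>3: print(round(lo,3),len(q),np.round(np.r_[q.min(0),q.max(0)]*1000,1))
E
python3 meas.py w2
```

```text
slot px 315.82318115234375 185.59146118164062 (13.914374351501465, 16.896024703979492) 6.340191841125488 world [0.56879435 0.05015236 0.069     ]
0.0 401 [  2.5 -17.2   0.   12.4  18.    6. ]
0.006 239 [  5.4 -17.2   6.1  12.3  18.   12. ]
0.012 108 [ 5.4 -8.3 12.   6.5  8.9 18. ]
0.018 87 [ 5.6 -8.6 18.1  6.6  8.5 23.9]
0.024 92 [ 5.5 -9.5 24.   6.7  8.2 29.8]
0.03 82 [ 5.1 -9.9 30.   6.6  7.9 35.9]
0.036 150 [ -4.  -12.3  36.2   9.   10.3  41.9]
0.042 57 [ -3.8 -12.5  42.    9.3  10.3  45.8]
```

```bash
sed -i 's/(T\[...,2\]<.07)/(T[...,2]<.085)/; s/np.arange(.0,.065,.006)/np.arange(.03,.085,.004)/;s/lo+.006/lo+.004/' meas.py; python3 meas.py w2
```

```text
slot px 315.82318115234375 185.59146118164062 (13.914374351501465, 16.896024703979492) 6.340191841125488 world [0.56879435 0.05015236 0.069     ]
0.03 55 [ 5.6 -9.7 30.   6.6  7.8 34. ]
0.034 55 [ 5.1 -9.9 34.1  6.6  7.9 37.9]
0.038 122 [ -4.  -12.3  38.1   9.   10.3  41.9]
0.042 57 [ -3.8 -12.5  42.    9.3  10.3  45.8]
0.07 12 [ 0.4 -6.3 70.5  2.2 -0.  73.9]
0.074 5 [-0.2 -4.  74.1  1.9  0.7 75.8]
```

Emit:
arm_command:
  rows:
    - {"fingers": 0,"travel": [0.3,-0.13,3],"roll": 0}
    - {"fingers": 0,"travel": [0.3,-0.13,6],"roll": 0}
    - {"fingers": 0,"travel": [0.3,-0.13,8.5],"roll": 0}
    - {"fingers": 0,"travel": [0.3,-0.13,10],"roll": 0}
    - {"fingers": 0,"travel": [0.3,-0.13,10],"roll": 0}
    - {"fingers": 0,"travel": [0.3,-0.13,10],"roll": 0}

```text
time_s: 5.1
tcp_pos: [0.5672, 0.0471, 0.1552]
ee_rot: [[-0.007, -1.0, 0.001], [-1.0, 0.007, -0.0], [0.0, -0.001, -1.0]]
wrist_force: [-0.5, 0.2, -0.4]
gripper_width: 0.202
```

```bash
python3 look.py w3; python3 meas.py w3;  python3 - <<'E'
from h import *
a=np.load("w3.npz")["a"]; c=cv2.resize(a[140:260,250:390],(700,600),interpolation=3)[...,::-1]
b,e=capture("scene"); b=cv2.resize(b[130:220,310:410],(660,594),interpolation=3)[...,::-1]
cv2.imwrite("pics/w3c.png",cv2.resize(np.hstack([c[:594],b]),(800,350)))
E
```

```text
[0.5672 0.0471 0.1552] [[-0.007, -1.0, 0.001], [-1.0, 0.007, -0.0], [0.0, -0.001, -1.0]] 5.1 [-0.53  0.24 -0.36] [[-0.0, -0.969, -0.247, 0.068], [1.0, 0.0, -0.0, 0.0], [0.0, -0.247, 0.969, -0.151], [0.0, 0.0, 0.0, 1.0]] 298.5644006456245
0.03 57 [ 6.  -9.3 30.2  7.   8.1 33.8]
0.034 54 [ 5.9 -9.5 34.   7.1  8.2 38. ]
0.038 122 [ -3.1 -11.8  38.2   9.8  10.6  42. ]
0.042 60 [ -3.2 -12.1  42.    9.9  10.7  45.8]
0.07 11 [ 1.1 -5.9 70.6  2.9  0.3 73.8]
0.074 7 [ 0.1 -6.7 74.3  2.4  1.1 75.5]
0.082 19 [ -5.7 -18.4  84.3  29.4  19.8  84.9]
```

View pics/w3c.png

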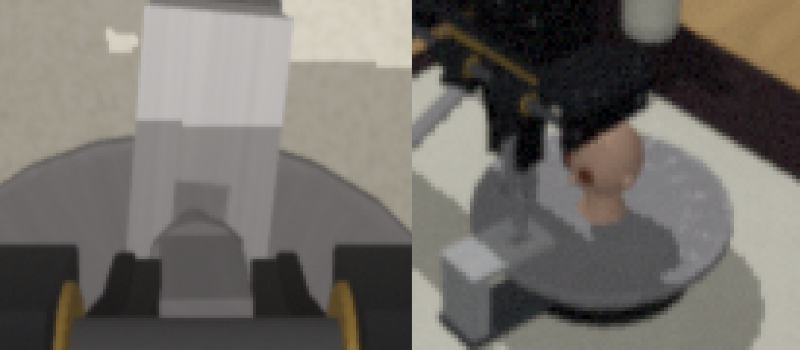

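The wrist crop shows the shank tip over the slot, about 1 mm off sideways. The scene crop shows the pin above the slot and clear of the head. I'll correct by 1 mm and enter.

Emit:
arm_command:
  rows:
    - {"fingers": 0,"travel": [-0.05,0.1,0.5],"roll": 0}
    - {"fingers": 0,"travel": [-0.05,0.1,1.0],"roll": 0}
    - {"fingers": 0,"travel": [-0.05,0.1,1.2],"roll": 0}
    - {"fingers": 0,"travel": [-0.05,0.1,1.4],"roll": 0}
    - {"fingers": 0,"travel": [-0.05,0.1,1.6],"roll": 0}
    - {"fingers": 0,"travel": [-0.05,0.1,1.6],"roll": 0}

```text
time_s: 5.8
tcp_pos: [0.5658, 0.0484, 0.1382]
ee_rot: [[-0.006, -1.0, -0.001], [-1.0, 0.006, -0.0], [0.0, 0.001, -1.0]]
wrist_force: [0.4, -0.3, -0.9]
gripper_width: 0.203
```

The pin is inside the slot with no side force. Lowering gently onto the platter.

Emit:
arm_command:
  rows:
    - {"fingers": 0,"travel": [0,0,0.2],"roll": 0}
    - {"fingers": 0,"travel": [0,0,0.4],"roll": 0}
    - {"fingers": 0,"travel": [0,0,0.6],"roll": 0}
    - {"fingers": 0,"travel": [0,0,0.8],"roll": 0}
    - {"fingers": 0,"travel": [0,0,1.0],"roll": 0}
    - {"fingers": 0,"travel": [0,0,1.15],"roll": 0}
    - {"fingers": 0,"travel": [0,0,1.15],"roll": 0}

```text
time_s: 6.5
tcp_pos: [0.5663, 0.0485, 0.1272]
ee_rot: [[-0.006, -1.0, 0.001], [-1.0, 0.006, 0.0], [-0.0, -0.001, -1.0]]
wrist_force: [1.2, 0.4, 0.8]
gripper_width: 0.203
```

```bash
cat > spd.py <<'E'
from h import *
import sys
C=np.array([.5688+.0075,.0502+.0796]); N=1440
th=np.arange(N)*2*np.pi/N; r=np.arange(.068,.093,.001)
def ring(im,k,dz):
    p=np.stack([C[0]+r[:,None]*np.cos(th),C[1]+r[:,None]*np.sin(th),np.full((len(r),N),.055-dz)],-1)
    u,v=proj(p,k); return cv2.remap(im,u.astype(np.float32),v.astype(np.float32),1).astype(np.float32)
n=int(sys.argv[1]) if len(sys.argv)>1 else 4
k=cam("scene"); L=[];t=[]
for i in range(n): 
    t.append(sense()["time_s"]); L.append(capture("scene")[0])
G=[ring(cv2.cvtColor(a,cv2.COLOR_RGB2GRAY),k,.003) for a in L]
v0=np.array(t)
import time
np.savez(f"ring{t[0]:.2f}.npz",G=G,t=t)
slot=np.arctan2(-.0796,-.0075)
# hole: dark blob 15 mm -> angle 0.19 rad
for g,tt in zip(G,t):
    q=cv2.blur(g[4:20],(41,16))[8]; 
    big=cv2.blur(g[4:20],(161,16))[8]; s=q-big
    i=np.argsort(s)[:1]; o=[]
    for _ in range(3):
        j=int(np.argmin(s)); o.append((round(float((th[j]-slot+np.pi)%(2*np.pi)-np.pi),2),round(float(s[j]))) ); s[np.arange(j-60,j+61)%N]=99
    print(round(tt,2),o)
out=np.vstack([cv2.resize(g.clip(0,255).astype(np.uint8),(800,50)) for g in G]); cv2.imwrite(f"pics/ring{t[0]:.2f}.png",out)
s=sense(); print("z",round(s["tcp_pos"][2],4),np.round(s["wrist_force"],2),s["time_s"])
E
python3 spd.py 6
```

```text
6.5 [(-1.48, -27), (-2.36, -26), (1.66, -12)]
6.55 [(-1.47, -27), (-2.38, -24), (1.66, -13)]
6.6 [(-1.47, -28), (-2.39, -25), (1.66, -11)]
6.65 [(-1.46, -27), (-2.38, -25), (-1.98, -10)]
6.7 [(-1.47, -30), (-2.38, -25), (1.66, -13)]
6.75 [(-1.46, -27), (-2.36, -24), (1.66, -12)]
z 0.1273 [1.95 0.18 0.47] 6.8
```

```bash
ls pics; cd pics; python3 -c "
import cv2,glob,numpy as np,sys;sys.path.insert(0,'..')
from station import capture
f=glob.glob('ring*.png')[0];a=cv2.imread(f)[:300]
b=cv2.resize(capture('scene')[0][130:220,300:420],(400,300),interpolation=3)[...,::-1]
c=cv2.resize(capture('wrist')[0][100:260,210:424],(400,300),interpolation=3)[...,::-1]
cv2.imwrite('m4.png',np.vstack([a,np.hstack([b,c])]))"
```

```text
crop.png
ring6.50.png
scene1.png
top1.png
w1.png
w2.png
w2c.png
w3.png
w3c.png
```

View pics/m4.png

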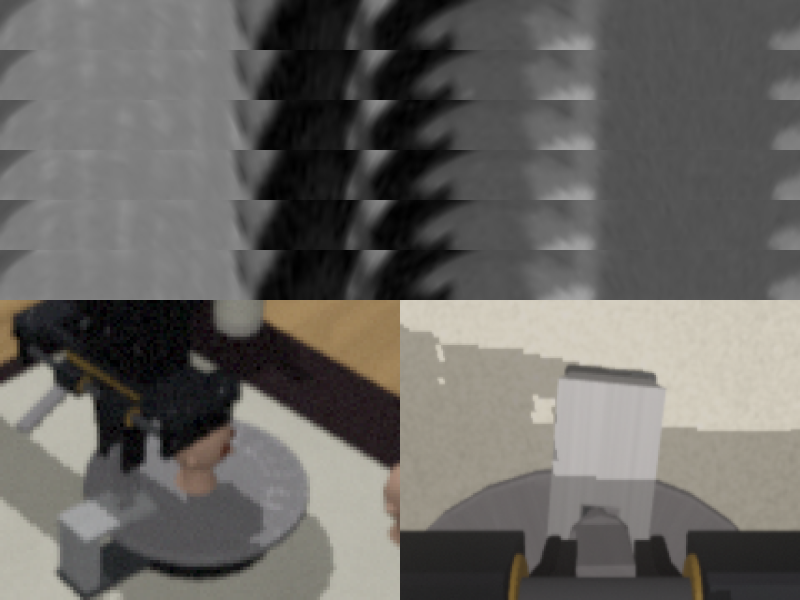

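```bash
cat > vel.py <<'E'
import numpy as np,cv2
def run(G,t,lo=30,hi=400,smax=200):
    # angular shift between frames by normalised correlation of a high-passed patch on the far, lit side
    H=[g-cv2.blur(g,(121,1)) for g in G]; H=[cv2.blur(h,(5,3)) for h in H]
    for j in range(1,len(H)):
        T=H[0][:, lo:lo+150].astype(np.float32); best=[]
        res=cv2.matchTemplate(H[j][:,lo-20:hi].astype(np.float32),T,cv2.TM_CCOEFF_NORMED)[0]
        s=int(np.argmax(res)); print(f"{t[j]-t[0]:.2f}s shift {(s-20)*2*np.pi/1440:.3f} rad  c={res[s]:.2f} v={(s-20)*2*np.pi/1440/(t[j]-t[0]):.2f}")
if __name__=="__main__":
    import glob,os
    f=max(glob.glob("ring*.npz"),key=os.path.getmtime); z=np.load(f); run(z["G"],z["t"])
E
python3 vel.py; python3 spd.py 10; python3 vel.py
```

```text
0.05s shift 0.004 rad  c=0.82 v=0.09
0.10s shift 0.004 rad  c=0.80 v=0.04
0.15s shift 0.004 rad  c=0.92 v=0.03
0.20s shift -0.004 rad  c=0.83 v=-0.02
0.25s shift 0.000 rad  c=0.85 v=0.00
6.9 [(-1.46, -27), (-2.39, -25), (-1.97, -12)]
6.95 [(-1.47, -28), (-2.38, -24), (-1.98, -12)]
7.0 [(-1.47, -27), (-2.38, -26), (1.66, -15)]
7.05 [(-1.47, -26), (-2.39, -24), (1.66, -14)]
7.1 [(-1.47, -29), (-2.38, -24), (1.66, -15)]
7.15 [(-1.48, -28), (-2.36, -22), (1.66, -13)]
7.2 [(-1.47, -28), (-2.38, -24), (1.66, -16)]
7.25 [(-1.47, -27), (-2.38, -24), (1.66, -16)]
7.3 [(-1.46, -26), (-2.39, -23), (1.66, -14)]
7.35 [(-1.45, -25), (-2.37, -24), (1.66, -15)]
z 0.127 [ 1.7  -0.95  0.19] 7.4
0.05s shift 0.000 rad  c=0.80 v=0.00
0.10s shift 0.000 rad  c=0.83 v=0.00
0.15s shift 0.000 rad  c=0.88 v=0.00
0.20s shift 0.004 rad  c=0.80 v=0.02
0.25s shift -0.004 rad  c=0.80 v=-0.02
0.30s shift 0.004 rad  c=0.87 v=0.01
0.35s shift 0.004 rad  c=0.79 v=0.01
0.40s shift -0.004 rad  c=0.78 v=-0.01
0.45s shift 0.017 rad  c=0.77 v=0.04
```

The platter is stalled, with about 1.7 N of drag showing in the wrist's x force. I'll ease off 1 mm so that it creeps.

Emit:
arm_command:
  rows:
    - {"fingers": 0,"travel": [0,0,-0.1],"roll": 0}
    - {"fingers": 0,"travel": [0,0,-0.1],"roll": 0}
    - {"fingers": 0,"travel": [0,0,-0.1],"roll": 0}
    - {"fingers": 0,"travel": [0,0,-0.1],"roll": 0}
    - {"fingers": 0,"travel": [0,0,-0.1],"roll": 0}

```text
time_s: 7.9
tcp_pos: [0.5659, 0.0484, 0.128]
ee_rot: [[-0.006, -1.0, -0.0], [-1.0, 0.006, -0.0], [0.0, 0.0, -1.0]]
wrist_force: [1.6, 0.6, 0.1]
gripper_width: 0.204
```

```bash
python3 spd.py 8; python3 vel.py
```

```text
7.9 [(-1.47, -27), (-2.38, -23), (1.66, -13)]
7.95 [(-1.47, -29), (-2.38, -23), (1.66, -14)]
8.0 [(-1.48, -28), (-2.37, -24), (1.66, -13)]
8.05 [(-1.47, -29), (-2.38, -25), (-1.97, -13)]
8.1 [(-1.46, -29), (-2.37, -25), (-1.97, -14)]
8.15 [(-1.46, -28), (-2.37, -25), (1.66, -13)]
8.2 [(-1.46, -28), (-2.36, -24), (1.66, -13)]
8.25 [(-1.47, -27), (-2.37, -24), (1.66, -13)]
z 0.128 [1.72 0.02 0.24] 8.3
0.05s shift -0.009 rad  c=0.75 v=-0.17
0.10s shift -0.004 rad  c=0.90 v=-0.04
0.15s shift -0.013 rad  c=0.85 v=-0.09
0.20s shift -0.009 rad  c=0.84 v=-0.04
0.25s shift -0.009 rad  c=0.90 v=-0.03
0.30s shift 0.000 rad  c=0.91 v=0.00
0.35s shift 0.000 rad  c=0.84 v=0.00
```

Still stalled; ease off another 0.7 mm.

Emit:
arm_command:
  rows:
    - {"fingers": 0,"travel": [0,0,-0.07],"roll": 0}
    - {"fingers": 0,"travel": [0,0,-0.07],"roll": 0}
    - {"fingers": 0,"travel": [0,0,-0.07],"roll": 0}
    - {"fingers": 0,"travel": [0,0,-0.07],"roll": 0}
    - {"fingers": 0,"travel": [0,0,-0.07],"roll": 0}

```text
time_s: 8.8
tcp_pos: [0.5659, 0.0484, 0.1287]
ee_rot: [[-0.006, -1.0, -0.0], [-1.0, 0.006, -0.0], [0.0, 0.0, -1.0]]
wrist_force: [0.8, -0.6, 1.1]
gripper_width: 0.2
```

```bash
sed -i 's/^    print(round(tt/    if tt==t[-1]: print(round(tt/' spd.py; python3 spd.py 8; python3 vel.py
```

```text
9.15 [(-1.48, -28), (-2.35, -23), (-1.98, -14)]
z 0.1288 [ 1.85 -0.99  0.05] 9.2
0.05s shift -0.004 rad  c=0.81 v=-0.09
0.10s shift 0.004 rad  c=0.82 v=0.04
0.15s shift 0.004 rad  c=0.90 v=0.03
0.20s shift -0.009 rad  c=0.89 v=-0.04
0.25s shift 0.000 rad  c=0.80 v=0.00
0.30s shift 0.004 rad  c=0.91 v=0.01
0.35s shift 0.000 rad  c=0.92 v=0.00
```

Emit:
arm_command:
  rows:
    - {"fingers": 0,"travel": [0,0,-0.08],"roll": 0}
    - {"fingers": 0,"travel": [0,0,-0.08],"roll": 0}
    - {"fingers": 0,"travel": [0,0,-0.08],"roll": 0}
    - {"fingers": 0,"travel": [0,0,-0.08],"roll": 0}
    - {"fingers": 0,"travel": [0,0,-0.08],"roll": 0}

```text
time_s: 9.7
tcp_pos: [0.5659, 0.0484, 0.1295]
ee_rot: [[-0.006, -1.0, -0.0], [-1.0, 0.006, -0.0], [0.0, 0.0, -1.0]]
wrist_force: [1.7, -0.5, -0.7]
gripper_width: 0.2
```

```bash
python3 spd.py 8; python3 vel.py
```

```text
10.05 [(-1.47, -29), (-2.34, -25), (-1.97, -13)]
z 0.1296 [ 1.83 -0.57 -0.48] 10.1
0.05s shift 0.004 rad  c=0.83 v=0.09
0.10s shift 0.013 rad  c=0.87 v=0.13
0.15s shift 0.000 rad  c=0.90 v=0.00
0.20s shift 0.009 rad  c=0.86 v=0.04
0.25s shift -0.004 rad  c=0.77 v=-0.02
0.30s shift 0.004 rad  c=0.82 v=0.01
0.35s shift 0.000 rad  c=0.87 v=0.00
```

Run:
```python
import numpy as np,glob,cv2
from vel import run
from h import *
f=sorted(glob.glob("ring*.npz"),key=lambda s:float(s[4:-4])); zs=[np.load(x) for x in f]
run([z["G"][0] for z in zs],[z["t"][0] for z in zs])
a=capture("scene")[0]; b=cv2.imread("pics/m4.png")[300:,:400]
w=capture("wrist")[0][140:230,270:370]
cv2.imwrite("pics/m5.png",np.hstack([b,cv2.resize(a[130:220,300:420],(400,300),interpolation=3)[...,::-1]]))
cv2.imwrite("pics/m5.png",np.vstack([cv2.imread("pics/m5.png"),cv2.resize(w,(330,297),interpolation=3)[...,::-1].copy().repeat(1,0) if 0 else cv2.copyMakeBorder(cv2.resize(w,(330,297),interpolation=3),0,0,0,470,0)[...,::-1]]))
```

```text
0.40s shift 0.000 rad  c=0.85 v=0.00
1.40s shift 0.013 rad  c=0.77 v=0.01
2.30s shift 0.013 rad  c=0.81 v=0.01
3.20s shift 0.004 rad  c=0.84 v=0.00
```

View pics/m5.png

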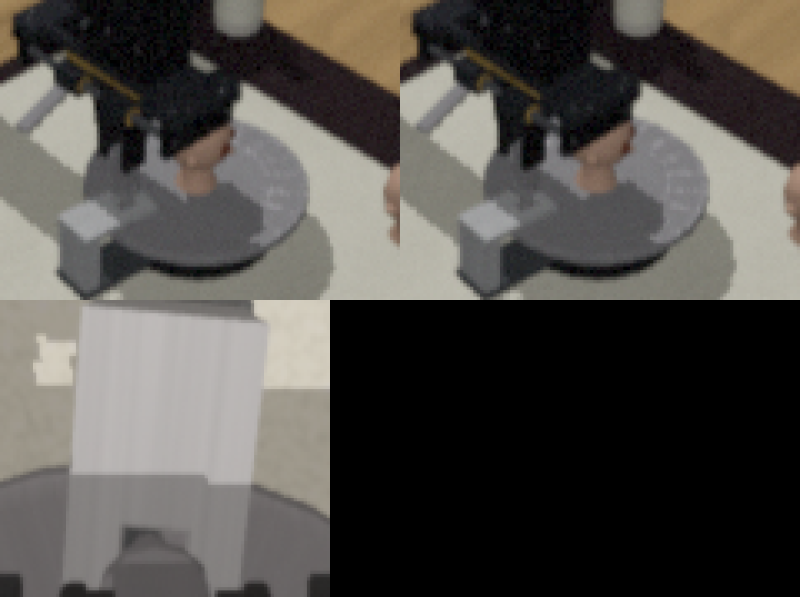

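The head and marks haven't moved since 6.5 s. A dark patch beside the tip in the slot, at (130,540) in the wrist crop, suggests the tip may already be on or in the hole's edge. I'll hold at the platter's top level first, then probe down by 5 mm. That is at most about 2–3 N on the soft mount.

Emit:
arm_command:
  rows:
    - {"fingers": 0,"travel": [0,0,-0.04],"roll": 0}
    - {"fingers": 0,"travel": [0,0,-0.04],"roll": 0}
    - {"fingers": 0,"travel": [0,0,-0.04],"roll": 0}
    - {"fingers": 0,"travel": [0,0,-0.04],"roll": 0}

```text
time_s: 10.6
tcp_pos: [0.5659, 0.0485, 0.1299]
ee_rot: [[-0.006, -1.0, -0.0], [-1.0, 0.006, 0.0], [-0.0, 0.0, -1.0]]
wrist_force: [1.2, 0.2, -0.2]
gripper_width: 0.206
```

```bash
python3 spd.py 8; python3 vel.py
```

```text
10.95 [(-1.48, -30), (-2.34, -24), (1.66, -13)]
z 0.1299 [ 1.55 -0.35  0.08] 11.0
0.05s shift -0.004 rad  c=0.90 v=-0.09
0.10s shift -0.013 rad  c=0.84 v=-0.13
0.15s shift -0.017 rad  c=0.83 v=-0.12
0.20s shift -0.013 rad  c=0.81 v=-0.07
0.25s shift -0.013 rad  c=0.79 v=-0.05
0.30s shift -0.013 rad  c=0.81 v=-0.04
0.35s shift -0.009 rad  c=0.89 v=-0.02
```

Emit:
arm_command:
  rows:
    - {"fingers": 0,"travel": [0,0,0.2],"roll": 0}
    - {"fingers": 0,"travel": [0,0,0.4],"roll": 0}
    - {"fingers": 0,"travel": [0,0,0.6],"roll": 0}
    - {"fingers": 0,"travel": [0,0,0.8],"roll": 0}
    - {"fingers": 0,"travel": [0,0,0.8],"roll": 0}
    - {"fingers": 0,"travel": [0,0,0.8],"roll": 0}

```text
time_s: 11.6
tcp_pos: [0.5662, 0.0485, 0.1222]
ee_rot: [[-0.006, -1.0, 0.001], [-1.0, 0.006, -0.0], [0.0, -0.001, -1.0]]
wrist_force: [1.3, -1.2, 2.6]
gripper_width: 0.202
```

```bash
python3 -c "
from h import *
F=[]
for i in range(8): F.append(sense()['wrist_force']); capture('wrist')
print(np.mean(F,0))
P=cloud(capture('scene')[1],cam('scene')); m=(abs(P[...,0]-.63)<.03)&(abs(P[...,1]-.17)<.03); print('platter z',np.median(P[m][:,2]),m.sum())
P=cloud(np.load('c1.npz')['d'],cam('scene')); m=(abs(P[...,0]-.63)<.03)&(abs(P[...,1]-.17)<.03); print('start',np.median(P[m][:,2]))
"; python3 meas.py w3 | head -0; python3 look.py w6; python3 -c "
import cv2,numpy as np
a=np.load('w6.npz')['a']; b=np.load('w3.npz')['a']
cv2.imwrite('pics/w6c.png',np.hstack([cv2.resize(x[150:240,280:360],(400,450),interpolation=3) for x in (b,a)])[...,::-1])"
```

```text
[ 1.57542554 -0.61886193  2.67399394]
platter z 0.046184147483563365 331
start 0.054189138745097065
[0.566  0.0485 0.122 ] [[-0.006, -1.0, 0.0], [-1.0, 0.006, 0.0], [-0.0, -0.0, -1.0]] 12.05 [ 1.55 -0.84  2.4 ] [[-0.0, -0.969, -0.247, 0.068], [1.0, 0.0, -0.0, 0.0], [0.0, -0.247, 0.969, -0.151], [0.0, 0.0, 0.0, 1.0]] 298.5644006456245Exception ignored on flushing sys.stdout:
BrokenPipeError: [Errno 32] Broken pipe
```

View pics/w6c.png

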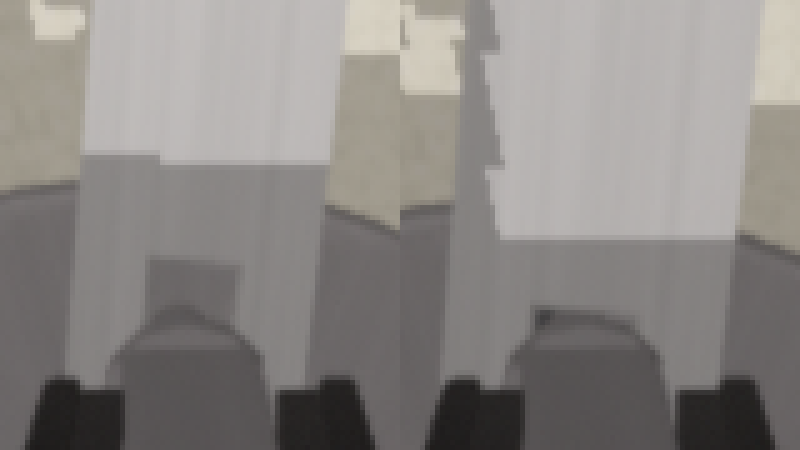

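The platter sank 8 mm with 2.7 N of upward force, so the tip is on the platter or the hole's rim rather than in the hole. I'll lift to just above the first contact height and see whether it runs.

Emit:
arm_command:
  rows:
    - {"fingers": 0,"travel": [0,0,-0.4],"roll": 0}
    - {"fingers": 0,"travel": [0,0,-0.85],"roll": 0}
    - {"fingers": 0,"travel": [0,0,-0.87],"roll": 0}
    - {"fingers": 0,"travel": [0,0,-0.87],"roll": 0}

```text
time_s: 12.5
tcp_pos: [0.5657, 0.0484, 0.1305]
ee_rot: [[-0.006, -1.0, -0.0], [-1.0, 0.006, 0.0], [-0.0, 0.0, -1.0]]
wrist_force: [1.8, -0.2, -0.1]
gripper_width: 0.203
```

```bash
cat > pz.py <<'E'
from h import *
P=cloud(capture('scene')[1],cam('scene')); m=(abs(P[...,0]-.63)<.03)&(abs(P[...,1]-.17)<.03); print('platter z',np.median(P[m][:,2]).round(4))
E
python3 spd.py 8; python3 vel.py; python3 pz.py
```

```text
12.85 [(-1.47, -30), (-2.34, -25), (-1.98, -18)]
z 0.1306 [ 1.47  0.22 -0.33] 12.9
0.05s shift 0.004 rad  c=0.89 v=0.09
0.10s shift -0.004 rad  c=0.80 v=-0.04
0.15s shift -0.004 rad  c=0.86 v=-0.03
0.20s shift 0.004 rad  c=0.84 v=0.02
0.25s shift 0.004 rad  c=0.90 v=0.02
0.30s shift 0.000 rad  c=0.89 v=0.00
0.35s shift 0.004 rad  c=0.88 v=0.01
platter z 0.0533
```

At 0.65 N or so of pressure there is still 1.5 N of drag, so the bevel is caught on the hole's trailing rim and the hole centre lies toward +x. I'll preload about 4 mm, nudge the pin slowly toward -x, then flick it toward +x so it can drop in.

Emit:
arm_command:
  rows:
    - {"fingers": 0,"travel": [0,0.05,0.2],"roll": 0}
    - {"fingers": 0,"travel": [0,0.1,0.4],"roll": 0}
    - {"fingers": 0,"travel": [0,0.15,0.5],"roll": 0}
    - {"fingers": 0,"travel": [0,0.15,0.5],"roll": 0}
    - {"fingers": 0,"travel": [0,-0.2,0.6],"roll": 0}
    - {"fingers": 0,"travel": [0,-0.15,0.6],"roll": 0}
    - {"fingers": 0,"travel": [0,-0.15,0.6],"roll": 0}
    - {"fingers": 0,"travel": [0,0,0.6],"roll": 0}
    - {"fingers": 0,"travel": [0,0,0.6],"roll": 0}

```text
time_s: 13.85
tcp_pos: [0.5658, 0.0484, 0.1247]
ee_rot: [[-0.006, -1.0, -0.0], [-1.0, 0.006, 0.0], [-0.0, 0.0, -1.0]]
wrist_force: [1.3, -0.8, 1.2]
gripper_width: 0.206
```

```bash
python3 pz.py; python3 spd.py 6; python3 vel.py
```

```text
platter z 0.049
14.15 [(-1.47, -26), (-2.45, -25), (1.66, -13)]
z 0.1247 [ 1.2  -0.5   1.76] 14.2
0.05s shift -0.004 rad  c=0.89 v=-0.09
0.10s shift 0.000 rad  c=0.86 v=0.00
0.15s shift -0.004 rad  c=0.85 v=-0.03
0.20s shift 0.000 rad  c=0.89 v=0.00
0.25s shift -0.013 rad  c=0.81 v=-0.05
```

Not in yet. I'll lift clear, let it run and track the hole.

Emit:
arm_command:
  rows:
    - {"fingers": 0,"travel": [0,0,-0.4],"roll": 0}
    - {"fingers": 0,"travel": [0,0,-0.7],"roll": 0}

```text
time_s: 14.4
tcp_pos: [0.5657, 0.0484, 0.1316]
ee_rot: [[-0.006, -1.0, -0.001], [-1.0, 0.006, -0.0], [0.0, 0.001, -1.0]]
wrist_force: [2.3, 0.0, -0.0]
gripper_width: 0.2
```

```bash
python3 pz.py; python3 spd.py 6; python3 vel.py
```

```text
platter z 0.0543
14.7 [(-1.46, -31), (-2.31, -27), (-1.97, -17)]
z 0.1314 [0.77 0.31 0.35] 14.75
0.05s shift 0.017 rad  c=0.82 v=0.35
0.10s shift 0.000 rad  c=0.65 v=0.00
0.15s shift 0.004 rad  c=0.59 v=0.03
0.20s shift -0.013 rad  c=0.55 v=-0.07
0.25s shift -0.009 rad  c=0.84 v=-0.03
```

```bash
cat > trk.py <<'E'
# hole angle (0 = under slot, anticlockwise +) from departures from the temporal median, both fixed cameras
from h import *
import sys
import spd_ring as S
n=int(sys.argv[1]); L={"scene":[],"top":[]}; t=[]
for i in range(n):
    t.append(sense()["time_s"])
    for c in L: L[c].append(cv2.cvtColor(capture(c)[0],cv2.COLOR_RGB2GRAY))
for c in L:
    k=cam(c); G=np.array([S.ring(a,k,.001) for a in L[c]]); np.savez("trk_%s.npz"%c,G=G,t=t)
    M=np.median(G,0)
    print(c,[ (round(tt,2),round(float((S.th[j]-S.slot)%(2*np.pi)),2),round(float(s[j]))) for g,tt in zip(G,t) for s in [cv2.blur(abs(g-M)[6:18],(31,12))[6]] for j in [int(s.argmax())]])
s=sense(); print(s["time_s"],s["tcp_pos"][2],np.round(s["wrist_force"],2))
E
sed -n '1,9p' spd.py | sed 's/^import sys//' > spd_ring.py; echo 'slot=np.arctan2(-.0796,-.0075)' >> spd_ring.py
python3 trk.py 10
python3 - <<'E'
import numpy as np,cv2
o=[np.vstack([cv2.resize(g.clip(0,255).astype(np.uint8),(800,29)) for g in np.load(f"trk_{c}.npz")["G"]]) for c in("scene","top")]
cv2.imwrite("pics/trk.png",np.vstack(o))
E
```

```text
Traceback (most recent call last):
  File "trk.py", line 4, in <module>
    import spd_ring as S
  File "spd_ring.py", line 8, in <module>
    n=int(sys.argv[1]) if len(sys.argv)>1 else 4
                              ^^^
NameError: name 'sys' is not defined. Did you forget to import 'sys'?
Traceback (most recent call last):
FileNotFoundError: [Errno 2] No such file or directory: 'trk_scene.npz'
```

```bash
sed -i '/^n=int/d' spd_ring.py
python3 trk.py 10
python3 - <<'E'
import numpy as np,cv2
o=[np.vstack([cv2.resize(g.clip(0,255).astype(np.uint8),(800,29)) for g in np.load(f"trk_{c}.npz")["G"]]) for c in("scene","top")]
cv2.imwrite("pics/trk.png",np.vstack(o))
E
```

```text
scene [(14.75, 1.76, 7), (14.85, 3.51, 9), (14.95, 3.54, 17), (15.05, 3.55, 17), (15.15, 3.58, 12), (15.25, 3.41, 12), (15.35, 3.27, 5), (15.45, 2.53, 7), (15.55, 1.66, 10), (15.65, 1.78, 25)]
top [(14.75, 2.13, 7), (14.85, 4.95, 10), (14.95, 2.13, 6), (15.05, 4.95, 8), (15.15, 4.5, 11), (15.25, 4.94, 6), (15.35, 5.11, 9), (15.45, 1.66, 9), (15.55, 1.66, 14), (15.65, 4.38, 9)]
15.75 0.13168096207589725 [ 0.46 -0.33 -0.71]
```

View pics/trk.png

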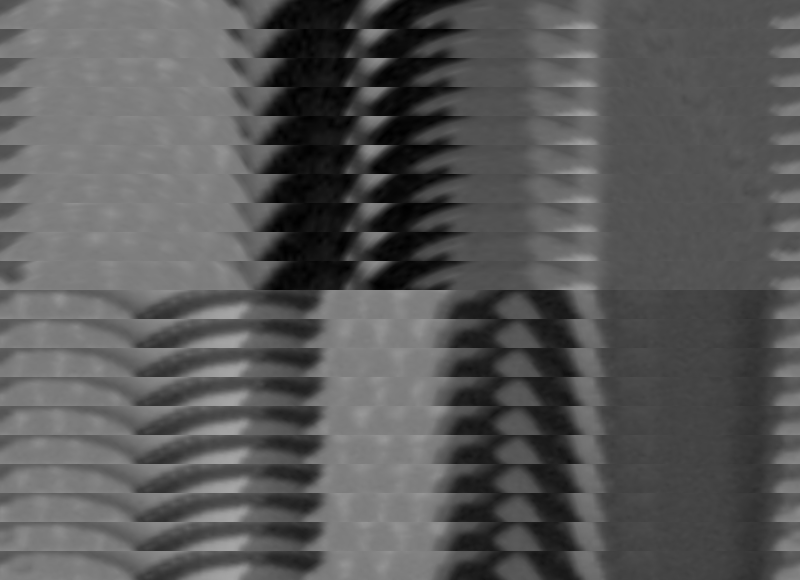

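The hole ran away from the slot once lifted. It shows at the left edge of the scene strip, 1.74 rad past the slot at 15.65 s, so the tip had indeed been caught on it. Now I'll brake properly, well before it returns.

Emit:
arm_command:
  rows:
    - {"fingers": 0,"travel": [0,0,0.2],"roll": 0}
    - {"fingers": 0,"travel": [0,0,0.4],"roll": 0}
    - {"fingers": 0,"travel": [0,0,0.5],"roll": 0}

```text
time_s: 16.05
tcp_pos: [0.5666, 0.0485, 0.1269]
ee_rot: [[-0.005, -1.0, 0.002], [-1.0, 0.005, 0.0], [-0.0, -0.002, -1.0]]
wrist_force: [1.6, 0.2, 1.3]
gripper_width: 0.199
```

```bash
cat > hole.py <<'E'
# hole angle past the slot from the scene view: dark blob within the visible rings
from h import *
import sys
import spd_ring as S
n=int(sys.argv[1]); k=cam("scene"); tp=np.load("trk_scene.npz")["G"]; M=np.median(tp,0)
for i in range(n):
    t=sense()["time_s"]; g=S.ring(cv2.cvtColor(capture("scene")[0],cv2.COLOR_RGB2GRAY),k,.003)
    d=cv2.blur((M-g)[6:18],(31,12))[6]; rel=(S.th-S.slot)%(2*np.pi); d[(rel>3.3)|(rel<1.0)]=-9; j=int(d.argmax())
    print(round(t,2),round(float(rel[j]),2),round(float(d[j])),end=" | ")
s=sense(); print("\n",s["time_s"],s["tcp_pos"][2],np.round(s["wrist_force"],2))
E
python3 hole.py 5; python3 pz.py
```

```text
16.05 2.18 26 | 16.1 2.17 25 | 16.15 2.18 25 | 16.2 2.18 25 | 16.25 2.18 26 | 
 16.3 0.12695537266819154 [ 1.15 -0.57  1.72]
platter z 0.0493
```

Stalled with the hole 2.18 rad past the slot, so the hole tracking works. Easing off step by step to a creep.

Emit:
arm_command:
  rows:
    - {"fingers": 0,"travel": [0,0,-0.2],"roll": 0}
    - {"fingers": 0,"travel": [0,0,-0.2],"roll": 0}
    - {"fingers": 0,"travel": [0,0,-0.2],"roll": 0}

```text
time_s: 16.65
tcp_pos: [0.5658, 0.0484, 0.1286]
ee_rot: [[-0.006, -1.0, -0.0], [-1.0, 0.006, 0.0], [-0.0, 0.0, -1.0]]
wrist_force: [0.4, 0.1, 0.2]
gripper_width: 0.203
```

```bash
python3 hole.py 6; python3 pz.py
```

```text
16.65 2.27 26 | 16.7 2.3 26 | 16.75 2.33 24 | 16.8 2.35 23 | 16.85 2.37 22 | 16.9 2.39 22 | 
 16.95 0.12855744613820227 [ 1.47 -0.61  0.09]
platter z 0.0508
```

It creeps at about 0.45 rad/s. I'll hold it there while the hole comes round.

Emit:
arm_command:
  rows:
    - {"fingers": 0,"travel": [0,0,0],"roll": 0}
    - {"fingers": 0,"travel": [0,0,0],"roll": 0}
    - {"fingers": 0,"travel": [0,0,0],"roll": 0}
    - {"fingers": 0,"travel": [0,0,0],"roll": 0}
    - {"fingers": 0,"travel": [0,0,0],"roll": 0}
    - {"fingers": 0,"travel": [0,0,0],"roll": 0}
    - {"fingers": 0,"travel": [0,0,0],"roll": 0}
    - {"fingers": 0,"travel": [0,0,0],"roll": 0}
    - {"fingers": 0,"travel": [0,0,0],"roll": 0}
    - {"fingers": 0,"travel": [0,0,0],"roll": 0}

```text
time_s: 18.0
tcp_pos: [0.566, 0.0484, 0.1287]
ee_rot: [[-0.006, -1.0, 0.0], [-1.0, 0.006, -0.0], [0.0, -0.0, -1.0]]
wrist_force: [2.0, -0.0, 1.3]
gripper_width: 0.205
```

```bash
python3 hole.py 3; python3 pz.py
```

```text
18.0 2.87 22 | 18.05 2.89 19 | 18.1 2.92 20 | 
 18.15 0.12864116274007625 [ 0.05  0.06 -0.22]
platter z 0.0506
```

Emit:
arm_command:
  rows:
    - {"fingers": 0,"travel": [0,0,0],"roll": 0}
    - {"fingers": 0,"travel": [0,0,0],"roll": 0}
    - {"fingers": 0,"travel": [0,0,0],"roll": 0}
    - {"fingers": 0,"travel": [0,0,0],"roll": 0}
    - {"fingers": 0,"travel": [0,0,0],"roll": 0}
    - {"fingers": 0,"travel": [0,0,0],"roll": 0}
    - {"fingers": 0,"travel": [0,0,0],"roll": 0}
    - {"fingers": 0,"travel": [0,0,0],"roll": 0}
    - {"fingers": 0,"travel": [0,0,0],"roll": 0}
    - {"fingers": 0,"travel": [0,0,0],"roll": 0}

```text
time_s: 19.2
tcp_pos: [0.566, 0.0485, 0.1287]
ee_rot: [[-0.006, -1.0, 0.0], [-1.0, 0.006, -0.0], [0.0, -0.0, -1.0]]
wrist_force: [0.7, 0.5, 0.7]
gripper_width: 0.202
```

Emit:
arm_command:
  rows:
    - {"fingers": 0,"travel": [0,0,0],"roll": 0}
    - {"fingers": 0,"travel": [0,0,0],"roll": 0}
    - {"fingers": 0,"travel": [0,0,0],"roll": 0}
    - {"fingers": 0,"travel": [0,0,0],"roll": 0}
    - {"fingers": 0,"travel": [0,0,0],"roll": 0}
    - {"fingers": 0,"travel": [0,0,0],"roll": 0}
    - {"fingers": 0,"travel": [0,0,0],"roll": 0}
    - {"fingers": 0,"travel": [0,0,0],"roll": 0}
    - {"fingers": 0,"travel": [0,0,0],"roll": 0}
    - {"fingers": 0,"travel": [0,0,0],"roll": 0}

```text
time_s: 20.2
tcp_pos: [0.566, 0.0484, 0.1286]
ee_rot: [[-0.006, -1.0, -0.0], [-1.0, 0.006, -0.0], [0.0, 0.0, -1.0]]
wrist_force: [0.7, 0.7, 1.6]
gripper_width: 0.199
```

Emit:
arm_command:
  rows:
    - {"fingers": 0,"travel": [0,0,0],"roll": 0}
    - {"fingers": 0,"travel": [0,0,0],"roll": 0}
    - {"fingers": 0,"travel": [0,0,0],"roll": 0}
    - {"fingers": 0,"travel": [0,0,0],"roll": 0}
    - {"fingers": 0,"travel": [0,0,0],"roll": 0}
    - {"fingers": 0,"travel": [0,0,0],"roll": 0}
    - {"fingers": 0,"travel": [0,0,0],"roll": 0}
    - {"fingers": 0,"travel": [0,0,0],"roll": 0}
    - {"fingers": 0,"travel": [0,0,0],"roll": 0}
    - {"fingers": 0,"travel": [0,0,0],"roll": 0}

```text
time_s: 21.2
tcp_pos: [0.566, 0.0484, 0.1286]
ee_rot: [[-0.006, -1.0, -0.0], [-1.0, 0.006, -0.0], [0.0, 0.0, -1.0]]
wrist_force: [1.8, -1.0, 0.7]
gripper_width: 0.197
```

Emit:
arm_command:
  rows:
    - {"fingers": 0,"travel": [0,0,0],"roll": 0}
    - {"fingers": 0,"travel": [0,0,0],"roll": 0}
    - {"fingers": 0,"travel": [0,0,0],"roll": 0}
    - {"fingers": 0,"travel": [0,0,0],"roll": 0}
    - {"fingers": 0,"travel": [0,0,0],"roll": 0}
    - {"fingers": 0,"travel": [0,0,0],"roll": 0}

```text
time_s: 21.8
tcp_pos: [0.566, 0.0484, 0.1287]
ee_rot: [[-0.006, -1.0, -0.0], [-1.0, 0.006, -0.0], [0.0, 0.0, -1.0]]
wrist_force: [1.3, 0.5, 0.7]
gripper_width: 0.201
```

```bash
sed 's/"scene"/"top"/g; s/trk_scene/trk_top/; s/(rel>3.3)|(rel<1.0)/(rel>5.2)|(rel<4.1)/' hole.py > holet.py; python3 holet.py 6; python3 pz.py
```

```text
21.8 5.13 6 | 21.85 4.19 5 | 21.9 4.2 5 | 21.95 4.2 4 | 22.0 4.22 4 | 22.05 4.19 5 | 
 22.1 0.1286175419549987 [ 1.15  0.04 -0.95]
platter z 0.0509
```

Emit:
arm_command:
  rows:
    - {"fingers": 0,"travel": [0,0,0],"roll": 0}
    - {"fingers": 0,"travel": [0,0,0],"roll": 0}
    - {"fingers": 0,"travel": [0,0,0],"roll": 0}
    - {"fingers": 0,"travel": [0,0,0],"roll": 0}
    - {"fingers": 0,"travel": [0,0,0],"roll": 0}
    - {"fingers": 0,"travel": [0,0,0],"roll": 0}
    - {"fingers": 0,"travel": [0,0,0],"roll": 0}
    - {"fingers": 0,"travel": [0,0,0],"roll": 0}
    - {"fingers": 0,"travel": [0,0,0],"roll": 0}
    - {"fingers": 0,"travel": [0,0,0],"roll": 0}

```text
time_s: 23.15
tcp_pos: [0.566, 0.0484, 0.1287]
ee_rot: [[-0.006, -1.0, 0.0], [-1.0, 0.006, 0.0], [-0.0, -0.0, -1.0]]
wrist_force: [1.0, -0.9, 0.8]
gripper_width: 0.199
```

Emit:
arm_command:
  rows:
    - {"fingers": 0,"travel": [0,0,0],"roll": 0}
    - {"fingers": 0,"travel": [0,0,0],"roll": 0}
    - {"fingers": 0,"travel": [0,0,0],"roll": 0}
    - {"fingers": 0,"travel": [0,0,0],"roll": 0}
    - {"fingers": 0,"travel": [0,0,0],"roll": 0}
    - {"fingers": 0,"travel": [0,0,0],"roll": 0}
    - {"fingers": 0,"travel": [0,0,0.05],"roll": 0}
    - {"fingers": 0,"travel": [0,0,0.05],"roll": 0}
    - {"fingers": 0,"travel": [0,0,0.05],"roll": 0}
    - {"fingers": 0,"travel": [0,0,0.05],"roll": 0}

```text
time_s: 24.15
tcp_pos: [0.566, 0.0485, 0.1282]
ee_rot: [[-0.006, -1.0, 0.0], [-1.0, 0.006, 0.0], [-0.0, -0.0, -1.0]]
wrist_force: [1.5, 0.4, 2.0]
gripper_width: 0.202
```

```bash
python3 pz.py; python3 spd.py 6; python3 vel.py
```

```text
platter z 0.0501
24.45 [(-1.48, -28), (-2.39, -25), (1.66, -16)]
z 0.1281 [ 2.08 -0.64  0.5 ] 24.5
0.05s shift 0.004 rad  c=0.85 v=0.09
0.10s shift 0.004 rad  c=0.79 v=0.04
0.15s shift -0.004 rad  c=0.62 v=-0.03
0.20s shift -0.004 rad  c=0.73 v=-0.02
0.25s shift 0.022 rad  c=0.63 v=0.09
```

Emit:
arm_command:
  rows:
    - {"fingers": 0,"travel": [0,0,0],"roll": 0}
    - {"fingers": 0,"travel": [0,0,0],"roll": 0}
    - {"fingers": 0,"travel": [0,0,0],"roll": 0}
    - {"fingers": 0,"travel": [0,0,0],"roll": 0}
    - {"fingers": 0,"travel": [0,0,0],"roll": 0}
    - {"fingers": 0,"travel": [0,0,0],"roll": 0}
    - {"fingers": 0,"travel": [0,0,0],"roll": 0}
    - {"fingers": 0,"travel": [0,0,0],"roll": 0}
    - {"fingers": 0,"travel": [0,0,0],"roll": 0}
    - {"fingers": 0,"travel": [0,0,0],"roll": 0}

```text
time_s: 25.5
tcp_pos: [0.5659, 0.0484, 0.1282]
ee_rot: [[-0.006, -1.0, -0.0], [-1.0, 0.006, -0.0], [0.0, 0.0, -1.0]]
wrist_force: [1.5, 0.3, 1.3]
gripper_width: 0.201
```

```bash
python3 pz.py
```

```text
platter z 0.0504
```

Emit:
arm_command:
  rows:
    - {"fingers": 0,"travel": [0,0,0],"roll": 0}
    - {"fingers": 0,"travel": [0,0,0],"roll": 0}
    - {"fingers": 0,"travel": [0,0,0],"roll": 0}
    - {"fingers": 0,"travel": [0,0,0],"roll": 0}
    - {"fingers": 0,"travel": [0,0,0],"roll": 0}
    - {"fingers": 0,"travel": [0,0,0],"roll": 0}
    - {"fingers": 0,"travel": [0,0,0],"roll": 0}
    - {"fingers": 0,"travel": [0,0,0],"roll": 0}

```text
time_s: 26.35
tcp_pos: [0.566, 0.0485, 0.1282]
ee_rot: [[-0.006, -1.0, 0.0], [-1.0, 0.006, -0.0], [0.0, -0.0, -1.0]]
wrist_force: [1.0, -0.7, 1.6]
gripper_width: 0.201
```

```bash
python3 pz.py;python3 -c "
from h import *
print(sense()['wrist_force'])
a=capture('wrist')[0]; cv2.imwrite('pics/w7c.png',cv2.resize(a[150:240,280:360],(400,450),interpolation=3)[...,::-1])"
```

```text
platter z 0.0502
[1.54203391 0.24796088 1.91130115]
```

```bash
cat > mot.py <<'E'
from h import *
import spd_ring as S
g=lambda i:cv2.GaussianBlur(i.astype(np.float32).mean(-1),(3,3),0)
A=[];t=[];k=cam("scene")
for i in range(7): t.append(sense()["time_s"]); A.append(g(capture("scene")[0]))
R=[S.ring(a,k,.004)[:,100:350] for a in A]
print("t",t[0],"ring rms diff vs dt",[round(float(np.std(r-R[0])),2) for r in R[1:]])
w=g(capture("wrist")[0]); w6=g(np.load("w6.npz")["a"]); print("slot rows now",w[210:218:2,305:331:2].astype(int).tolist(),"w6",w6[210:218:2,305:331:2].astype(int).tolist())
E
python3 mot.py
```

```text
t 26.45 ring rms diff vs dt [3.12, 2.37, 2.53, 3.84, 2.57, 3.59]
slot rows now [[125, 106, 103, 103, 101, 101, 103, 108, 112, 115, 116, 123, 129], [124, 104, 101, 92, 88, 87, 87, 91, 102, 103, 93, 119, 129], [122, 102, 94, 88, 89, 91, 91, 89, 91, 89, 86, 119, 128], [119, 96, 94, 96, 99, 101, 101, 100, 97, 93, 92, 106, 125]] w6 [[127, 118, 120, 123, 124, 125, 125, 125, 126, 127, 128, 129, 130], [122, 90, 80, 93, 99, 100, 103, 105, 112, 117, 121, 125, 129], [120, 82, 76, 86, 88, 90, 91, 89, 92, 95, 101, 116, 127], [115, 90, 92, 96, 98, 100, 101, 100, 97, 93, 91, 104, 124]]
```

The slot shows no dark patch now, so the hole hasn't arrived and the platter may be stalled just short. I'll ease back to the earlier creep height.

Emit:
arm_command:
  rows:
    - {"fingers": 0,"travel": [0,0,-0.05],"roll": 0}
    - {"fingers": 0,"travel": [0,0,-0.05],"roll": 0}
    - {"fingers": 0,"travel": [0,0,-0.05],"roll": 0}
    - {"fingers": 0,"travel": [0,0,-0.05],"roll": 0}

```text
time_s: 27.25
tcp_pos: [0.5656, 0.0484, 0.1282]
ee_rot: [[-0.006, -1.0, -0.001], [-1.0, 0.006, 0.0], [-0.0, 0.001, -1.0]]
wrist_force: [3.0, -0.5, -1.5]
gripper_width: 0.204
```

```bash
python3 mot.py; python3 pz.py
```

```text
t 27.25 ring rms diff vs dt [1.87, 1.76, 3.19, 2.16, 2.14, 1.74]
slot rows now [[124, 90, 71, 77, 88, 91, 93, 100, 111, 115, 117, 124, 129], [122, 83, 67, 80, 86, 86, 84, 83, 102, 106, 109, 121, 129], [121, 84, 78, 88, 90, 91, 92, 89, 91, 93, 100, 120, 128], [116, 92, 93, 97, 99, 101, 102, 101, 98, 94, 92, 105, 125]] w6 [[127, 118, 120, 123, 124, 125, 125, 125, 126, 127, 128, 129, 130], [122, 90, 80, 93, 99, 100, 103, 105, 112, 117, 121, 125, 129], [120, 82, 76, 86, 88, 90, 91, 89, 92, 95, 101, 116, 127], [115, 90, 92, 96, 98, 100, 101, 100, 97, 93, 91, 104, 124]]
platter z 0.0543
```

Emit:
arm_command:
  rows:
    - {"fingers": 0,"travel": [0,0,0],"roll": 0}
    - {"fingers": 0,"travel": [0,0,0],"roll": 0}
    - {"fingers": 0,"travel": [0,0,0],"roll": 0}

```text
time_s: 28.0
tcp_pos: [0.5659, 0.0484, 0.1286]
ee_rot: [[-0.006, -1.0, -0.0], [-1.0, 0.006, -0.0], [0.0, 0.0, -1.0]]
wrist_force: [2.2, -0.9, -1.0]
gripper_width: 0.201
```

```bash
python3 mot.py; python3 pz.py
```

```text
t 28.0 ring rms diff vs dt [2.45, 2.4, 2.03, 1.98, 2.3, 2.37]
slot rows now [[125, 91, 70, 75, 86, 90, 91, 98, 111, 114, 116, 123, 129], [123, 84, 67, 80, 86, 86, 84, 83, 102, 106, 108, 120, 129], [122, 85, 78, 88, 89, 91, 91, 89, 90, 93, 99, 119, 128], [116, 92, 94, 97, 100, 101, 102, 100, 98, 95, 92, 105, 124]] w6 [[127, 118, 120, 123, 124, 125, 125, 125, 126, 127, 128, 129, 130], [122, 90, 80, 93, 99, 100, 103, 105, 112, 117, 121, 125, 129], [120, 82, 76, 86, 88, 90, 91, 89, 92, 95, 101, 116, 127], [115, 90, 92, 96, 98, 100, 101, 100, 97, 93, 91, 104, 124]]
platter z 0.0541
```

The platter sprang back up to its free height (54 mm) with the tip 3 mm lower, so the pin is captured in the hole. Pushing a little and checking.

Emit:
arm_command:
  rows:
    - {"fingers": 0,"travel": [0,0,0.1],"roll": 0}
    - {"fingers": 0,"travel": [0,0,0.2],"roll": 0}
    - {"fingers": 0,"travel": [0,0,0.3],"roll": 0}
    - {"fingers": 0,"travel": [0,0,0.3],"roll": 0}

```text
time_s: 28.85
tcp_pos: [0.566, 0.0484, 0.1257]
ee_rot: [[-0.006, -1.0, 0.0], [-1.0, 0.006, -0.0], [0.0, -0.0, -1.0]]
wrist_force: [1.6, -0.3, 0.8]
gripper_width: 0.205
```

```bash
python3 pz.py; python3 mot.py|head -1
```

```text
platter z 0.052
t 28.9 ring rms diff vs dt [2.73, 2.63, 1.86, 2.54, 2.53, 2.6]
```

Emit:
arm_command:
  rows:
    - {"fingers": 0,"travel": [0,0,0.1],"roll": 0}
    - {"fingers": 0,"travel": [0,0,0.2],"roll": 0}
    - {"fingers": 0,"travel": [0,0,0.3],"roll": 0}
    - {"fingers": 0,"travel": [0,0,0.3],"roll": 0}

```text
time_s: 29.7
tcp_pos: [0.5658, 0.0484, 0.1224]
ee_rot: [[-0.006, -1.0, -0.0], [-1.0, 0.006, -0.0], [0.0, 0.0, -1.0]]
wrist_force: [2.2, -0.2, 0.5]
gripper_width: 0.206
```

```bash
python3 pz.py
```

```text
platter z 0.052
```

It slides in: platter height is constant while the pin descends 3 mm. Continuing toward home.

Emit:
arm_command:
  rows:
    - {"fingers": 0,"travel": [0,0,0.1],"roll": 0}
    - {"fingers": 0,"travel": [0,0,0.2],"roll": 0}
    - {"fingers": 0,"travel": [0,0,0.3],"roll": 0}
    - {"fingers": 0,"travel": [0,0,0.4],"roll": 0}
    - {"fingers": 0,"travel": [0,0,0.5],"roll": 0}
    - {"fingers": 0,"travel": [0,0,0.6],"roll": 0}
    - {"fingers": 0,"travel": [0,0,0.7],"roll": 0}
    - {"fingers": 0,"travel": [0,0,0.7],"roll": 0}

```text
time_s: 30.55
tcp_pos: [0.5658, 0.0484, 0.1155]
ee_rot: [[-0.006, -1.0, -0.0], [-1.0, 0.006, -0.0], [0.0, 0.0, -1.0]]
wrist_force: [2.1, -0.2, 0.2]
gripper_width: 0.206
```

```bash
python3 pz.py; python3 -c "
from h import *
F=[]
for i in range(5): F.append(sense()['wrist_force']); capture('wrist')
print(np.mean(F,0))"
```

```text
platter z 0.0519
[ 1.8391041  -0.48535535  0.18499049]
```

Now the last few millimetres in 0.5 mm steps, watching for the collar to touch.

Emit:
arm_command:
  rows:
    - {"fingers": 0,"travel": [0,0,0.05],"roll": 0}
    - {"fingers": 0,"travel": [0,0,0.1],"roll": 0}
    - {"fingers": 0,"travel": [0,0,0.15],"roll": 0}
    - {"fingers": 0,"travel": [0,0,0.2],"roll": 0}
    - {"fingers": 0,"travel": [0,0,0.2],"roll": 0}

```text
time_s: 31.35
tcp_pos: [0.5663, 0.0484, 0.1151]
ee_rot: [[-0.005, -1.0, 0.001], [-1.0, 0.005, -0.0], [0.0, -0.001, -1.0]]
wrist_force: [0.1, -0.7, 7.4]
gripper_width: 0.205
```

Emit:
arm_command:
  rows:
    - {"fingers": 0,"travel": [0,0,0.05],"roll": 0}
    - {"fingers": 0,"travel": [0,0,0.1],"roll": 0}
    - {"fingers": 0,"travel": [0,0,0.1],"roll": 0}

```text
time_s: 31.65
tcp_pos: [0.5665, 0.0483, 0.115]
ee_rot: [[-0.005, -1.0, 0.002], [-1.0, 0.005, -0.0], [0.0, -0.002, -1.0]]
wrist_force: [-2.0, -0.1, 11.4]
gripper_width: 0.199
```

Emit:
arm_command:
  rows:
    - {"fingers": 0,"travel": [0,0,0.03],"roll": 0}
    - {"fingers": 0,"travel": [0,0,0.05],"roll": 0}
    - {"fingers": 0,"travel": [0,0,0.05],"roll": 0}

```text
time_s: 31.95
tcp_pos: [0.5665, 0.0483, 0.1149]
ee_rot: [[-0.005, -1.0, 0.002], [-1.0, 0.005, -0.001], [0.001, -0.002, -1.0]]
wrist_force: [-2.3, -1.0, 13.3]
gripper_width: 0.206
```

The collar has landed (13 N on the bracket at TCP z 0.115, matching the measured collar height). Releasing and lifting.

Emit:
arm_command:
  rows:
    - {"fingers": 0,"travel": [0,0,-0.2],"roll": 0}
    - {"fingers": 20,"travel": [0,0,-0.2],"roll": 0}
    - {"fingers": 50,"travel": [0,0,-0.2],"roll": 0}
    - {"fingers": 50,"travel": [0,0,-0.2],"roll": 0}
    - {"fingers": 50,"travel": [0,0,-0.2],"roll": 0}
    - {"fingers": 50,"travel": [0,0,-0.2],"roll": 0}

```text
time_s: 32.55
tcp_pos: [0.5654, 0.0483, 0.1134]
ee_rot: [[-0.006, -1.0, -0.002], [-1.0, 0.006, -0.0], [0.0, 0.002, -1.0]]
wrist_force: [-0.5, -0.1, -0.5]
gripper_width: 0.457
```

Emit:
arm_command:
  rows:
    - {"fingers": 50,"travel": [0,0,-1],"roll": 0}
    - {"fingers": 50,"travel": [0,0,-3],"roll": 0}
    - {"fingers": 50,"travel": [0,0,-7],"roll": 0}
    - {"fingers": 50,"travel": [0,0,-11],"roll": 0}
    - {"fingers": 50,"travel": [0,0,-13],"roll": 0}
    - {"fingers": 50,"travel": [0,0,-13],"roll": 0}

```text
time_s: 33.15
tcp_pos: [0.5678, 0.0488, 0.249]
ee_rot: [[-0.005, -1.0, 0.009], [-1.0, 0.005, 0.002], [-0.002, -0.009, -1.0]]
wrist_force: [-0.4, 0.7, 0.0]
gripper_width: 0.5
```

```bash
python3 look.py w8; python3 mot.py|head -1; python3 pz.py
python3 - <<'E'
from h import *
P=np.load("w8P.npy"); z=P[...,2]
m=(abs(P[...,0]-.568)<.03)&(abs(P[...,1]-.05)<.03)
for lo,hi in((.067,.072),(.0725,.078),(.1,.125)):
    q=P[m&(z>lo)&(z<hi)]; print(lo,len(q),np.median(q,0).round(4),q.max(0).round(4) if len(q) else 0)
q=P[m&(z>.1)]; print(cv2.minAreaRect((q[:,:2]*1000).astype(np.float32)))
a=np.load("w8.npz")["a"]; b=capture("scene")[0]
cv2.imwrite("pics/f.png",np.hstack([cv2.resize(a[100:220,240:400],(400,300),interpolation=3),cv2.resize(b[130:220,300:420],(400,300),interpolation=3)])[...,::-1])
E
```

```text
[0.5678 0.0488 0.249 ] [[-0.005, -1.0, 0.009], [-1.0, 0.005, 0.002], [-0.002, -0.009, -1.0]] 33.15 [-0.4   0.71  0.04] [[-0.0, -0.969, -0.247, 0.068], [1.0, 0.0, -0.0, 0.0], [0.0, -0.247, 0.969, -0.151], [0.0, 0.0, 0.0, 1.0]] 298.5644006456245
t 33.2 ring rms diff vs dt [2.75, 1.87, 2.26, 2.24, 2.51, 2.69]
platter z 0.0538
0.067 996 [0.5686 0.0352 0.0693] [0.5894 0.0711 0.0715]
0.0725 64 [0.5741 0.0418 0.0762] [0.5809 0.0573 0.078 ]
0.1 406 [0.5649 0.0494 0.1148] [0.5746 0.0602 0.1181]
((568.0159301757812, 40.07665252685547), (40.15313720703125, 59.99618148803711), 89.95337677001953)
```

View pics/f.png

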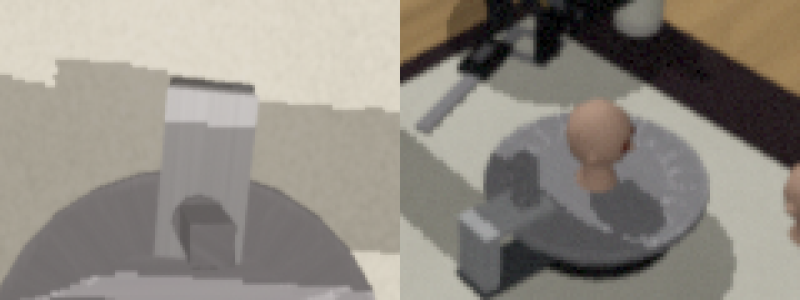

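The pin sits in the slot with its collar down and the gripper clear. The grip looks slightly leaning in the wrist view, so I'll measure the tilt.

```bash
cat > tilt.py <<'E'
from h import *
import sys
P=np.load(sys.argv[1]+"P.npy"); z=P[...,2]
m=(abs(P[...,0]-.566)<.016)&(abs(P[...,1]-.051)<.016)&(z>.105)&(z<.125)
m=cv2.erode(m.astype(np.uint8),np.ones((3,3)))>0
q=P[m]; A=np.c_[q[:,:2]-q[:,:2].mean(0),np.ones(len(q))]; w=np.ones(len(q),bool)
for _ in range(5): c=np.linalg.lstsq(A[w],q[w,2],rcond=None)[0]; r=q[:,2]-A@c; w=abs(r)<.0015
print("top",len(q),w.sum(),q[w].mean(0).round(4),"slopes deg",np.degrees(c[:2]).round(2),cv2.minAreaRect((q[w][:,:2]*1000).astype(np.float32)))
s=(abs(P[...,0]-.568)<.025)&(abs(P[...,1]-.045)<.03)&(z>.076)&(z<.108); f=P[s]
for lo in np.arange(.076,.108,.006):
    g=f[(f[:,2]>lo)&(f[:,2]<lo+.006)]
    if len(g)>4: print(round(lo,3),len(g),g[:,:2].min(0).round(4),g[:,:2].max(0).round(4))
E
python3 look.py w9|cut -c1-60; python3 tilt.py w9
```

```text
[0.5659 0.0484 0.2437] [[-0.006, -1.0, -0.001], [-1.0, 0.006
top 300 277 [0.5646 0.0504 0.1155] slopes deg [6.19 0.92] ((564.6200561523438, 50.591957092285156), (16.541845321655273, 16.933761596679688), 0.07374894618988037)
0.076 61 [0.5607 0.0394] [0.5803 0.058 ]
0.082 29 [0.5597 0.0416] [0.5768 0.057 ]
0.088 27 [0.5588 0.0417] [0.5767 0.0577]
0.094 34 [0.5578 0.0418] [0.5754 0.0585]
0.1 31 [0.5571 0.0419] [0.5741 0.0556]
0.106 20 [0.5591 0.042 ] [0.5741 0.0583]
```

Run:
```python
from h import *
P=np.load("w9P.npy"); z=P[...,2]
for n,m in(("bracket",(abs(P[...,0]-.567)<.015)&(P[...,1]>0)&(P[...,1]<.035)&(abs(z-.069)<.004)),("table",(z<.01)&(z>-.01)&(abs(P[...,0]-.57)<.15))):
    q=P[m]; A=np.c_[q[:,:2]-q[:,:2].mean(0),np.ones(len(q))]; c=np.linalg.lstsq(A,q[:,2],rcond=None)[0]; print(n,len(q),c[2],np.degrees(c[:2]))
```

```text
bracket 864 0.06932922845681237 [0.05160683 0.09006807]
table 45091 0.0017355203845622843 [0.03323921 0.00508145]
```

The tilt is real, about 6°, so it needs seating upright. I'll regrasp lower on the grip, closing in small steps.

Emit:
arm_command:
  rows:
    - {"fingers": 50,"travel": [-0.1,0,4],"roll": 0}
    - {"fingers": 50,"travel": [-0.2,0.05,8],"roll": 0}
    - {"fingers": 50,"travel": [-0.2,0.05,11],"roll": 0}
    - {"fingers": 50,"travel": [-0.2,0.05,13.5],"roll": 0}
    - {"fingers": 50,"travel": [-0.2,0.05,15],"roll": 0}
    - {"fingers": 50,"travel": [-0.2,0.05,15],"roll": 0}
    - {"fingers": 35,"travel": [-0.2,0.05,15],"roll": 0}
    - {"fingers": 29,"travel": [-0.2,0.05,15],"roll": 0}
    - {"fingers": 26,"travel": [-0.2,0.05,15],"roll": 0}

```text
time_s: 34.65
tcp_pos: [0.5662, 0.0507, 0.0954]
ee_rot: [[-0.006, -1.0, 0.002], [-1.0, 0.006, 0.001], [-0.001, -0.002, -1.0]]
wrist_force: [1.3, 0.6, 0.4]
gripper_width: 0.32
```

Emit:
arm_command:
  rows:
    - {"fingers": 25,"travel": [0,0,0],"roll": 0}
    - {"fingers": 24,"travel": [0,0,0],"roll": 0}
    - {"fingers": 23,"travel": [0,0,0],"roll": 0}
    - {"fingers": 22,"travel": [0,0,0],"roll": 0}
    - {"fingers": 21,"travel": [0,0,0],"roll": 0}
    - {"fingers": 20,"travel": [0,0,0],"roll": 0}
    - {"fingers": 15,"travel": [0,0,0],"roll": 0}
    - {"fingers": 0,"travel": [0,0,0],"roll": 0}

```text
time_s: 35.45
tcp_pos: [0.5658, 0.0507, 0.0942]
ee_rot: [[-0.006, -1.0, 0.001], [-1.0, 0.006, 0.0], [-0.0, -0.001, -1.0]]
wrist_force: [2.2, 1.0, -1.0]
gripper_width: 0.207
```

```bash
python3 pz.py; python3 look.py w10|cut -c1-60;  python3 - <<'E'
from h import *
P=np.load("w10P.npy"); z=P[...,2]
s=(abs(P[...,0]-.566)<.02)&(abs(P[...,1]-.045)<.03)&(z>.068)&(z<.12); f=P[s]
for lo in np.arange(.068,.12,.004):
    g=f[(f[:,2]>lo)&(f[:,2]<lo+.004)]
    if len(g)>4: print(round(lo,3),len(g),g.min(0).round(4),g.max(0).round(4))
print(sense()["wrist_force"])
E
```

```text
platter z 0.0541Traceback (most recent call last):
  File "look.py", line 3, in <module>
    s=sense(); a,d=capture("wrist"); k=cam("wrist",s); np.savez(sys.argv[1]+".npz",a=a,d=d,R=k[3],o=k[4])
                   ~~~~~~~^^^^^^^^^
ValueError: 200 camera calls are used up
Traceback (most recent call last):
FileNotFoundError: [Errno 2] No such file or directory: 'w10P.npy'
```

The camera calls are used up, so I'll finish by force and pose. The pin is now held deep and upright. Pressing it down to the bracket.

Emit:
arm_command:
  rows:
    - {"fingers": 0,"travel": [0,0,0.05],"roll": 0}
    - {"fingers": 0,"travel": [0,0,0.1],"roll": 0}
    - {"fingers": 0,"travel": [0,0,0.1],"roll": 0}

```text
time_s: 35.8
tcp_pos: [0.5659, 0.0505, 0.0933]
ee_rot: [[-0.006, -1.0, 0.001], [-1.0, 0.006, 0.0], [-0.0, -0.001, -1.0]]
wrist_force: [3.5, 1.2, 0.5]
gripper_width: 0.207
```

Emit:
arm_command:
  rows:
    - {"fingers": 0,"travel": [0,0,0.05],"roll": 0}
    - {"fingers": 0,"travel": [0,0,0.1],"roll": 0}
    - {"fingers": 0,"travel": [0,0,0.1],"roll": 0}

```text
time_s: 36.1
tcp_pos: [0.5662, 0.0505, 0.0929]
ee_rot: [[-0.005, -1.0, 0.002], [-1.0, 0.005, 0.0], [-0.0, -0.002, -1.0]]
wrist_force: [2.7, 0.5, 3.8]
gripper_width: 0.203
```

Emit:
arm_command:
  rows:
    - {"fingers": 0,"travel": [0,0.05,0],"roll": 0}
    - {"fingers": 0,"travel": [0,0.1,0],"roll": 0}
    - {"fingers": 0,"travel": [0,0.1,0],"roll": 0}
    - {"fingers": 0,"travel": [0,-0.15,0],"roll": 0}
    - {"fingers": 0,"travel": [0,-0.15,0],"roll": 0}
    - {"fingers": 0,"travel": [0,-0.15,0],"roll": 0}

```text
time_s: 36.7
tcp_pos: [0.5666, 0.0505, 0.0926]
ee_rot: [[-0.006, -1.0, -0.001], [-1.0, 0.006, -0.0], [0.0, 0.001, -1.0]]
wrist_force: [1.3, 1.1, 6.5]
gripper_width: 0.206
```

Emit:
arm_command:
  rows:
    - {"fingers": 0,"travel": [0,-0.05,0],"roll": 0}
    - {"fingers": 0,"travel": [0,-0.05,0],"roll": 0}
    - {"fingers": 0,"travel": [0,-0.05,0],"roll": 0}

```text
time_s: 37.0
tcp_pos: [0.5666, 0.0505, 0.0926]
ee_rot: [[-0.006, -1.0, -0.002], [-1.0, 0.006, -0.0], [0.0, 0.002, -1.0]]
wrist_force: [0.1, 1.8, 7.8]
gripper_width: 0.208
```

The shank is against the slot's +x wall, with fx down to about 0. The collar is pressed at 8 N. Opening slowly.

Emit:
arm_command:
  rows:
    - {"fingers": 21,"travel": [0,0,0],"roll": 0}
    - {"fingers": 22,"travel": [0,0,0],"roll": 0}
    - {"fingers": 24,"travel": [0,0,-0.1],"roll": 0}
    - {"fingers": 27,"travel": [0,0,-0.1],"roll": 0}
    - {"fingers": 32,"travel": [0,0,-0.1],"roll": 0}
    - {"fingers": 40,"travel": [0,0,-0.1],"roll": 0}
    - {"fingers": 50,"travel": [0,0,-0.1],"roll": 0}
    - {"fingers": 50,"travel": [0,0,-0.1],"roll": 0}

```text
time_s: 37.8
tcp_pos: [0.5672, 0.0503, 0.0929]
ee_rot: [[-0.006, -1.0, -0.001], [-1.0, 0.006, -0.0], [0.0, 0.001, -1.0]]
wrist_force: [0.2, 0.4, -0.8]
gripper_width: 0.468
```

Emit:
arm_command:
  rows:
    - {"fingers": 50,"travel": [0,0,-1],"roll": 0}
    - {"fingers": 50,"travel": [0,0,-3],"roll": 0}
    - {"fingers": 50,"travel": [0,0,-5],"roll": 0}
    - {"fingers": 30,"travel": [0,0,-5],"roll": 0}
    - {"fingers": 0,"travel": [0,0,-5],"roll": 0}
    - {"fingers": 0,"travel": [0,0,-5],"roll": 0}
    - {"fingers": 0,"travel": [0,0,-5],"roll": 0}
    - {"fingers": 0,"travel": [0,0,-5],"roll": 0}

```text
time_s: 38.6
tcp_pos: [0.5671, 0.0503, 0.1424]
ee_rot: [[-0.006, -1.0, -0.002], [-1.0, 0.006, -0.001], [0.001, 0.002, -1.0]]
wrist_force: [-0.1, -0.8, 0.2]
gripper_width: 0.131
```

Now a check with closed fingertips: touch the top of the grip from above. Upright and home should give contact at TCP z of about 0.125.

Emit:
arm_command:
  rows:
    - {"fingers": 0,"travel": [0,-0.3,0.6],"roll": 0}
    - {"fingers": 0,"travel": [0,-0.3,1.1],"roll": 0}
    - {"fingers": 0,"travel": [0,-0.3,1.3],"roll": 0}
    - {"fingers": 0,"travel": [0,-0.3,1.35],"roll": 0}
    - {"fingers": 0,"travel": [0,-0.3,1.35],"roll": 0}

```text
time_s: 39.1
tcp_pos: [0.5704, 0.0504, 0.1294]
ee_rot: [[-0.006, -1.0, -0.0], [-1.0, 0.006, -0.0], [0.0, 0.0, -1.0]]
wrist_force: [0.0, 0.2, -0.3]
gripper_width: 0.006
```

Emit:
arm_command:
  rows:
    - {"fingers": 0,"travel": [0,0,0.05],"roll": 0}
    - {"fingers": 0,"travel": [0,0,0.1],"roll": 0}
    - {"fingers": 0,"travel": [0,0,0.1],"roll": 0}

```text
time_s: 39.4
tcp_pos: [0.5705, 0.0504, 0.1288]
ee_rot: [[-0.006, -1.0, 0.0], [-1.0, 0.006, 0.0], [-0.0, -0.0, -1.0]]
wrist_force: [0.3, 1.1, 0.5]
gripper_width: 0.004
```

Emit:
arm_command:
  rows:
    - {"fingers": 0,"travel": [0,0,0.05],"roll": 0}
    - {"fingers": 0,"travel": [0,0,0.1],"roll": 0}
    - {"fingers": 0,"travel": [0,0,0.1],"roll": 0}

```text
time_s: 39.7
tcp_pos: [0.5707, 0.0505, 0.1279]
ee_rot: [[-0.006, -1.0, 0.001], [-1.0, 0.006, 0.0], [-0.0, -0.001, -1.0]]
wrist_force: [0.8, 0.6, 0.6]
gripper_width: 0.005
```

Emit:
arm_command:
  rows:
    - {"fingers": 0,"travel": [0,0,0.05],"roll": 0}
    - {"fingers": 0,"travel": [0,0,0.1],"roll": 0}
    - {"fingers": 0,"travel": [0,0,0.1],"roll": 0}

```text
time_s: 40.0
tcp_pos: [0.5713, 0.0505, 0.1274]
ee_rot: [[-0.005, -1.0, 0.002], [-1.0, 0.005, 0.0], [-0.0, -0.002, -1.0]]
wrist_force: [1.4, -0.2, 4.3]
gripper_width: 0.006
```

Contact comes at about 0.1277, so the grip is still leaning slightly. I'll press it level.

Emit:
arm_command:
  rows:
    - {"fingers": 0,"travel": [0,0,0.05],"roll": 0}
    - {"fingers": 0,"travel": [0,0,0.1],"roll": 0}
    - {"fingers": 0,"travel": [0,0,0.1],"roll": 0}

```text
time_s: 40.3
tcp_pos: [0.5721, 0.0506, 0.1271]
ee_rot: [[-0.005, -1.0, 0.004], [-1.0, 0.005, 0.0], [-0.0, -0.004, -1.0]]
wrist_force: [1.3, -0.6, 6.4]
gripper_width: 0.007
```

Emit:
arm_command:
  rows:
    - {"fingers": 0,"travel": [0,0,0.05],"roll": 0}
    - {"fingers": 0,"travel": [0,0,0.1],"roll": 0}
    - {"fingers": 0,"travel": [0,0,0.1],"roll": 0}

```text
time_s: 40.6
tcp_pos: [0.5729, 0.0507, 0.1268]
ee_rot: [[-0.005, -1.0, 0.006], [-1.0, 0.005, 0.001], [-0.001, -0.006, -1.0]]
wrist_force: [1.8, -0.3, 8.3]
gripper_width: 0.005
```

It's stiff at 8 N, so it may already be level. I'll compare with a touch on the -x half only.

Emit:
arm_command:
  rows:
    - {"fingers": 0,"travel": [0,0,-0.8],"roll": 0}
    - {"fingers": 0,"travel": [0,1.0,-0.8],"roll": 0}
    - {"fingers": 0,"travel": [0,1.9,-0.8],"roll": 0}
    - {"fingers": 0,"travel": [0,1.9,-0.4],"roll": 0}
    - {"fingers": 0,"travel": [0,1.9,-0.25],"roll": 0}
    - {"fingers": 0,"travel": [0,1.9,-0.25],"roll": 0}

```text
time_s: 41.2
tcp_pos: [0.5511, 0.0505, 0.1265]
ee_rot: [[-0.006, -1.0, -0.001], [-1.0, 0.006, -0.0], [0.0, 0.001, -1.0]]
wrist_force: [0.4, 0.3, 0.7]
gripper_width: 0.009
```

Emit:
arm_command:
  rows:
    - {"fingers": 0,"travel": [0,0,0.05],"roll": 0}
    - {"fingers": 0,"travel": [0,0,0.1],"roll": 0}
    - {"fingers": 0,"travel": [0,0,0.1],"roll": 0}

```text
time_s: 41.5
tcp_pos: [0.5516, 0.0505, 0.126]
ee_rot: [[-0.006, -1.0, -0.0], [-1.0, 0.006, -0.0], [0.0, 0.0, -1.0]]
wrist_force: [0.1, 0.2, -0.6]
gripper_width: 0.004
```

Emit:
arm_command:
  rows:
    - {"fingers": 0,"travel": [0,0,0.05],"roll": 0}
    - {"fingers": 0,"travel": [0,0,0.1],"roll": 0}
    - {"fingers": 0,"travel": [0,0,0.1],"roll": 0}

```text
time_s: 41.8
tcp_pos: [0.5518, 0.0505, 0.1256]
ee_rot: [[-0.006, -1.0, 0.001], [-1.0, 0.006, 0.0], [-0.0, -0.001, -1.0]]
wrist_force: [-1.1, -0.2, 3.2]
gripper_width: 0.005
```

The +x edge of the grip top sits about 1.9 mm higher than the -x edge, so it still leans about 6–8° toward -x. That is too near the 7° limit. I'll push the top of the grip toward +x with the closed fingers from the side.

Emit:
arm_command:
  rows:
    - {"fingers": 0,"travel": [0,0,-0.5],"roll": 0}
    - {"fingers": 0,"travel": [0,1.6,-0.3],"roll": 0}
    - {"fingers": 0,"travel": [0,1.6,0.9],"roll": 0}
    - {"fingers": 0,"travel": [0,1.6,0.9],"roll": 0}
    - {"fingers": 0,"travel": [0,1.3,0.9],"roll": 0}
    - {"fingers": 0,"travel": [0,1.1,0.9],"roll": 0}
    - {"fingers": 0,"travel": [0,1.1,0.9],"roll": 0}

```text
time_s: 42.5
tcp_pos: [0.5413, 0.0507, 0.1162]
ee_rot: [[-0.006, -1.0, 0.001], [-1.0, 0.006, 0.0], [-0.0, -0.001, -1.0]]
wrist_force: [-0.9, -0.3, 0.7]
gripper_width: 0.006
```

Emit:
arm_command:
  rows:
    - {"fingers": 0,"travel": [0,-0.1,0],"roll": 0}
    - {"fingers": 0,"travel": [0,-0.2,0],"roll": 0}
    - {"fingers": 0,"travel": [0,-0.2,0],"roll": 0}

```text
time_s: 42.8
tcp_pos: [0.5427, 0.0506, 0.1162]
ee_rot: [[-0.006, -1.0, 0.0], [-1.0, 0.006, 0.0], [-0.0, -0.0, -1.0]]
wrist_force: [-0.1, 0.8, -1.3]
gripper_width: 0.007
```

Emit:
arm_command:
  rows:
    - {"fingers": 0,"travel": [0,-0.1,0],"roll": 0}
    - {"fingers": 0,"travel": [0,-0.2,0],"roll": 0}
    - {"fingers": 0,"travel": [0,-0.2,0],"roll": 0}

```text
time_s: 43.1
tcp_pos: [0.5446, 0.0506, 0.1162]
ee_rot: [[-0.006, -1.0, 0.0], [-1.0, 0.006, 0.0], [-0.0, -0.0, -1.0]]
wrist_force: [-0.3, -0.4, 0.3]
gripper_width: 0.001
```

Emit:
arm_command:
  rows:
    - {"fingers": 0,"travel": [0,-0.15,0],"roll": 0}
    - {"fingers": 0,"travel": [0,-0.3,0],"roll": 0}
    - {"fingers": 0,"travel": [0,-0.3,0],"roll": 0}

```text
time_s: 43.4
tcp_pos: [0.5476, 0.0505, 0.1161]
ee_rot: [[-0.006, -1.0, -0.0], [-1.0, 0.006, -0.0], [0.0, 0.0, -1.0]]
wrist_force: [-0.3, 0.6, 0.6]
gripper_width: 0.006
```

Emit:
arm_command:
  rows:
    - {"fingers": 0,"travel": [0,-0.1,0],"roll": 0}
    - {"fingers": 0,"travel": [0,-0.2,0],"roll": 0}
    - {"fingers": 0,"travel": [0,-0.2,0],"roll": 0}

```text
time_s: 43.7
tcp_pos: [0.5496, 0.0505, 0.1162]
ee_rot: [[-0.006, -1.0, 0.0], [-1.0, 0.006, 0.0], [-0.0, -0.0, -1.0]]
wrist_force: [-0.5, -0.3, 0.2]
gripper_width: 0.005
```

Emit:
arm_command:
  rows:
    - {"fingers": 0,"travel": [0,-0.1,0],"roll": 0}
    - {"fingers": 0,"travel": [0,-0.2,0],"roll": 0}
    - {"fingers": 0,"travel": [0,-0.2,0],"roll": 0}

```text
time_s: 44.0
tcp_pos: [0.5516, 0.0505, 0.1162]
ee_rot: [[-0.006, -1.0, 0.0], [-1.0, 0.006, -0.0], [0.0, -0.0, -1.0]]
wrist_force: [-0.6, -0.6, 0.2]
gripper_width: 0.009
```

Emit:
arm_command:
  rows:
    - {"fingers": 0,"travel": [0,-0.1,0],"roll": 0}
    - {"fingers": 0,"travel": [0,-0.15,0],"roll": 0}
    - {"fingers": 0,"travel": [0,-0.15,0],"roll": 0}

```text
time_s: 44.3
tcp_pos: [0.5529, 0.0505, 0.1161]
ee_rot: [[-0.006, -1.0, -0.0], [-1.0, 0.006, -0.0], [0.0, 0.0, -1.0]]
wrist_force: [-1.7, 0.2, 0.6]
gripper_width: 0.006
```

Emit:
arm_command:
  rows:
    - {"fingers": 0,"travel": [0,-0.05,0],"roll": 0}
    - {"fingers": 0,"travel": [0,-0.1,0],"roll": 0}
    - {"fingers": 0,"travel": [0,-0.15,0],"roll": 0}
    - {"fingers": 0,"travel": [0,-0.15,0],"roll": 0}

```text
time_s: 44.7
tcp_pos: [0.5545, 0.0505, 0.1161]
ee_rot: [[-0.006, -1.0, -0.0], [-1.0, 0.006, -0.0], [0.0, 0.0, -1.0]]
wrist_force: [-1.1, 0.9, 1.2]
gripper_width: 0.007
```

Emit:
arm_command:
  rows:
    - {"fingers": 0,"travel": [0,-0.05,0],"roll": 0}
    - {"fingers": 0,"travel": [0,-0.1,0],"roll": 0}
    - {"fingers": 0,"travel": [0,-0.1,0],"roll": 0}

```text
time_s: 45.0
tcp_pos: [0.5555, 0.0505, 0.1162]
ee_rot: [[-0.006, -1.0, -0.0], [-1.0, 0.006, 0.0], [-0.0, 0.0, -1.0]]
wrist_force: [-1.6, -0.4, 1.0]
gripper_width: 0.006
```

Emit:
arm_command:
  rows:
    - {"fingers": 0,"travel": [0,-0.05,0],"roll": 0}
    - {"fingers": 0,"travel": [0,-0.1,0],"roll": 0}
    - {"fingers": 0,"travel": [0,-0.1,0],"roll": 0}

```text
time_s: 45.3
tcp_pos: [0.5565, 0.0505, 0.1162]
ee_rot: [[-0.006, -1.0, -0.0], [-1.0, 0.006, -0.0], [0.0, 0.0, -1.0]]
wrist_force: [-0.6, -0.6, 2.3]
gripper_width: 0.007
```

The grip moved about 4.5 mm at 36 mm height, or about 7°. Now I'll back off and see whether it follows.

Emit:
arm_command:
  rows:
    - {"fingers": 0,"travel": [0,0.03,0],"roll": 0}
    - {"fingers": 0,"travel": [0,0.06,0],"roll": 0}
    - {"fingers": 0,"travel": [0,0.06,0],"roll": 0}

```text
time_s: 45.6
tcp_pos: [0.5558, 0.0505, 0.1161]
ee_rot: [[-0.006, -1.0, -0.0], [-1.0, 0.006, 0.0], [-0.0, 0.0, -1.0]]
wrist_force: [-1.0, -1.1, 0.0]
gripper_width: 0.008
```

Emit:
arm_command:
  rows:
    - {"fingers": 0,"travel": [0,0.1,0],"roll": 0}
    - {"fingers": 0,"travel": [0,0.1,0],"roll": 0}
    - {"fingers": 0,"travel": [0,0.1,0],"roll": 0}

```text
time_s: 45.9
tcp_pos: [0.5548, 0.0505, 0.116]
ee_rot: [[-0.006, -1.0, -0.0], [-1.0, 0.006, 0.0], [-0.0, 0.0, -1.0]]
wrist_force: [-0.8, -0.4, -0.2]
gripper_width: 0.005
```

```bash
python3 -c "
from station import sense
print([sense()['wrist_force'] for _ in range(3)], sense()['moment'])"
```

```text
[array([-0.75833885, -0.41808029, -0.20359522]), array([-0.75833885, -0.41808029, -0.20359522]), array([-0.75833885, -0.41808029, -0.20359522])] [0.07256314 0.26765205 0.00258704]
```

It follows, tipped by the platter's drag: seating pulls the soft platter down slightly and that pushes the pin back up. A quick nudge should throw the platter back off the shank so it springs up unloaded. Then I'll hold and withdraw slowly.

Emit:
arm_command:
  rows:
    - {"fingers": 0,"travel": [0,0.15,0],"roll": 0}
    - {"fingers": 0,"travel": [0,0.2,0],"roll": 0}
    - {"fingers": 0,"travel": [0,-0.3,0],"roll": 0}
    - {"fingers": 0,"travel": [0,-0.27,0],"roll": 0}
    - {"fingers": 0,"travel": [0,-0.27,0],"roll": 0}
    - {"fingers": 0,"travel": [0,-0.27,0],"roll": 0}
    - {"fingers": 0,"travel": [0,-0.27,0],"roll": 0}

```text
time_s: 46.6
tcp_pos: [0.5576, 0.0505, 0.1163]
ee_rot: [[-0.006, -1.0, 0.0], [-1.0, 0.006, -0.0], [0.0, -0.0, -1.0]]
wrist_force: [-1.4, -0.4, 1.6]
gripper_width: 0.005
```

Emit:
arm_command:
  rows:
    - {"fingers": 0,"travel": [0,0.03,0],"roll": 0}
    - {"fingers": 0,"travel": [0,0.06,0],"roll": 0}
    - {"fingers": 0,"travel": [0,0.09,0],"roll": 0}

```text
time_s: 46.9
tcp_pos: [0.5567, 0.0505, 0.116]
ee_rot: [[-0.006, -1.0, 0.0], [-1.0, 0.006, 0.0], [-0.0, -0.0, -1.0]]
wrist_force: [-0.4, 0.8, -0.2]
gripper_width: 0.001
```

Emit:
arm_command:
  rows:
    - {"fingers": 0,"travel": [0,0.03,0],"roll": 0}
    - {"fingers": 0,"travel": [0,0.06,0],"roll": 0}
    - {"fingers": 0,"travel": [0,0.09,0],"roll": 0}
    - {"fingers": 0,"travel": [0,0.09,0],"roll": 0}

```text
time_s: 47.3
tcp_pos: [0.5557, 0.0505, 0.116]
ee_rot: [[-0.006, -1.0, -0.0], [-1.0, 0.006, -0.0], [0.0, 0.0, -1.0]]
wrist_force: [-0.5, -0.4, -1.4]
gripper_width: 0.007
```

Clearing sideways, then probing the top again from above.

Emit:
arm_command:
  rows:
    - {"fingers": 0,"travel": [0,0.4,0],"roll": 0}
    - {"fingers": 0,"travel": [0,0.9,0],"roll": 0}
    - {"fingers": 0,"travel": [0,0.9,-2],"roll": 0}
    - {"fingers": 0,"travel": [0,0.9,-2],"roll": 0}
    - {"fingers": 0,"travel": [0,-1.4,-2],"roll": 0}
    - {"fingers": 0,"travel": [0,-1.4,-2],"roll": 0}
    - {"fingers": 0,"travel": [0,-1.4,-1.4],"roll": 0}
    - {"fingers": 0,"travel": [0,-1.4,-1.25],"roll": 0}
    - {"fingers": 0,"travel": [0,-1.4,-1.25],"roll": 0}

```text
time_s: 48.2
tcp_pos: [0.5688, 0.0502, 0.1278]
ee_rot: [[-0.006, -1.0, -0.002], [-1.0, 0.006, -0.0], [0.0, 0.002, -1.0]]
wrist_force: [-0.4, -0.1, 0.1]
gripper_width: 0.004
```

Emit:
arm_command:
  rows:
    - {"fingers": 0,"travel": [0,0,0.05],"roll": 0}
    - {"fingers": 0,"travel": [0,0,0.08],"roll": 0}
    - {"fingers": 0,"travel": [0,0,0.08],"roll": 0}

```text
time_s: 48.5
tcp_pos: [0.5697, 0.0505, 0.128]
ee_rot: [[-0.006, -1.0, 0.0], [-1.0, 0.006, 0.0], [-0.0, -0.0, -1.0]]
wrist_force: [-0.6, -1.0, -0.3]
gripper_width: 0.005
```

Emit:
arm_command:
  rows:
    - {"fingers": 0,"travel": [0,0,0.03],"roll": 0}
    - {"fingers": 0,"travel": [0,0,0.05],"roll": 0}
    - {"fingers": 0,"travel": [0,0,0.05],"roll": 0}

```text
time_s: 48.8
tcp_pos: [0.5698, 0.0504, 0.1274]
ee_rot: [[-0.006, -1.0, 0.0], [-1.0, 0.006, 0.0], [-0.0, -0.0, -1.0]]
wrist_force: [0.6, 0.4, -0.0]
gripper_width: 0.009
```

No contact at 0.1274, where it read 4.3 N before. Stepping a little further.

Emit:
arm_command:
  rows:
    - {"fingers": 0,"travel": [0,0,0.03],"roll": 0}
    - {"fingers": 0,"travel": [0,0,0.05],"roll": 0}
    - {"fingers": 0,"travel": [0,0,0.05],"roll": 0}

```text
time_s: 49.1
tcp_pos: [0.5698, 0.0504, 0.1268]
ee_rot: [[-0.006, -1.0, -0.0], [-1.0, 0.006, -0.0], [0.0, 0.0, -1.0]]
wrist_force: [0.5, -0.4, 0.0]
gripper_width: 0.003
```

Emit:
arm_command:
  rows:
    - {"fingers": 0,"travel": [0,0,0.03],"roll": 0}
    - {"fingers": 0,"travel": [0,0,0.05],"roll": 0}
    - {"fingers": 0,"travel": [0,0,0.05],"roll": 0}

```text
time_s: 49.4
tcp_pos: [0.5698, 0.0504, 0.1263]
ee_rot: [[-0.006, -1.0, -0.0], [-1.0, 0.006, -0.0], [0.0, 0.0, -1.0]]
wrist_force: [-0.3, -1.2, -0.1]
gripper_width: 0.005
```

The high edge is now more than 1.3 mm lower, so the pin is nearly upright, and it has stayed that way without support for about 2 s. Lifting clear and handing in.

Emit:
arm_command:
  rows:
    - {"fingers": 0,"travel": [0,0,-2],"roll": 0}
    - {"fingers": 0,"travel": [0,0,-5],"roll": 0}
    - {"fingers": 0,"travel": [0,0,-7],"roll": 0}
    - {"fingers": 0,"travel": [0,0,-7],"roll": 0}

```text
time_s: 49.8
tcp_pos: [0.5717, 0.0509, 0.1998]
ee_rot: [[-0.005, -1.0, 0.007], [-1.0, 0.005, 0.002], [-0.002, -0.007, -1.0]]
wrist_force: [-0.5, -0.1, -0.0]
gripper_width: 0.006
```

```bash
python3 -c "
from station import *
s=sense(); print(s['time_s'],s['tcp_pos'],s['wrist_force']); print(finish_job())"
```

```text
49.8 [0.57168236 0.0508568  0.19981854] [-0.53255232 -0.08291146 -0.03440992]
the job is handed in; nothing more can be done
None
```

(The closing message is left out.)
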